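# Top up the battery charging station

## Robot

A 6-joint arm with a two-finger parallel gripper is mounted at the origin on the work surface. World frame = base frame: x ahead of the robot, y to its left, z up, the work surface at z = 0. Lengths are in m, angles in rad, forces in N, time in s.
With the tool pointing down it reaches from about 0.25 to 0.725 m from the base axis. Payload 4 kg.
Tool frame: the origin (TCP) lies midway between the tips of the shut fingers; the grasp point (between the pads) lies bot.pinch_z behind it (bot.pinch_z is the distance from the TCP to the grasp point, in m); z points along the fingers, y is the direction in which the jaws open and shut (so a half turn about z gives the same grasp; the last joint's range is limited). The gripper opens to 85 mm and grips with 20 to 120 N. Pads are 22 mm wide; open, the fingers measure 114 mm over their backs; the gripper's body (76 mm by 85 mm) begins 54 mm behind the grasp point. The pads swing forward as they close: fully open they stand 13 mm farther back than shut.
Start: joints at [1.186, 0.241, 0.005, 1.335, 0, 1.571], TCP at [0.188, 0.463, 0.231] pointing down, gripper open.
Joint ranges: [-2.72, 2.72], [-1.05, 1.87], [-1.09, 1.28], [-1.99, 2.15], [-1.42, 1.44], [-3.14, 3.14]. Speed limits (rad/s): [2.79, 2.79, 3.14, 3.14, 3.14, 3.14].

## Interface

Orientations are given as a unit quaternion [x, y, z, w].
In Python, from workcell import bot gives the robot as it stands. The module is installed in compiled form; this text tells all that it offers.
- The arm moves only by the tool move_arm, never from a script. Its argument "series" is a list that holds one entry, the list of rows, each a list of 7 numbers: the shift along the world's x, y, z in cm, then the turn, a rotation vector about the world's x, y, z in degrees, then the opening, from 0 (shut) to 1 (fully open). A call has exactly 5 rows; each row shifts and turns the pose as measured when the row begins; what a row does not reach is not made up. A row lasts 1/10 s, in which the tool goes at most 50 mm and 8.59 degrees, less where a joint would pass 70% of its speed; a pose out of reach is approached as far as the arm can. A call with a gripper value outside its range is refused whole. The fingers move at their own pace and stop on an object; the grip force is fixed at half the most. Time passes only in rows, so rows that do not move let the fingers close, or fill a call up. It gives the time, the measured TCP pose, the force and the opening at its end, in the units of the state.
- bot.get_obs(): the state, without advancing time (a new reading comes with each control period).
- bot.camera(name): name is "scene" or "top" or "wrist"; returns (picture, depth): 480x640x3 uint8, red, green, blue; 480x640 float32, m along the optical axis (not along the pixel's ray), 0 where there is no reading.
- bot.camera_info(name): a dict with "vfov" (degrees; the focal length in pixels is half the picture's height over the tangent of half this angle, whatever the lens; pixels are square), "cx", "cy" (the principal point, pixels), "cam_to_world" (4x4, takes a point from camera to world coordinates); the wrist camera has in their place "tool_from_camera" (4x4, takes a point from camera to tool coordinates, whose origin is the TCP and whose axes are the flange's). Camera axes: x right, y down, z forward; pixel columns grow to the right and rows downward; lengths in m; the calibration is good to about 2 mm. A picture is of the moment at which its call begins: read the wrist's pose just before it. camera_info takes no time and is no camera call.
- bot.job_done(): hands the job in, once; it reports no verdict.
Trained networks look in the newest picture that a camera, given by its name, has taken for a name from the list of things; names that differ only in an ending like _2 or _b are one class to them, and where a whole thing is asked for, a point or a joint stands for the part that bears it (a point fixed in the world has none). Each returns a list of dicts, best first, with "confidence" (0 to 1); they miss things now and then, are a little off and sometimes report something else, mostly with a low value. They report only what shows in the picture. A call takes as long as a camera call. They do not tell look-alikes from the thing itself.
- bot.find_in(camera, target): "at" ([x, y, z] in m, in world coordinates, good to about 4 mm: the middle of the surface that is visible of it).
The state is a dict: "clock": time; "joint_pos": joint angles; "joint_vel": joint speeds; "tau": joint torques, N m; "eef_pos": TCP position; "tool_rot": TCP orientation; "ft_force": force on the tool from outside, world axes, zero at the start; "ft_torque": the same for the moment, N m; "grip_width": finger opening in m.
Only numpy, scipy, OpenCV 4.12 (cv2) and the standard library are available. Lean on these libraries where they do the work, as an engineer would, in place of code of your own. Each camera call takes 0.05 s, during which the arm holds its last target.

## Task

Two of the four bays of the charging station are empty: fill just these with the two spare battery packs lying on the table. Each pack goes in brass tongue first, hooked under the blue front lip, then its orange heel is pushed down past the sprung roller until it lies flat and fully home on the bay floor. Leave the packs that are already docked and everything else on the table as they are.

Things in the scene. Friction and masses are not known exactly. Their poses are not given: they have to be found in the camera images.
- pack1: Black battery pack, 0.3 to 0.5 kg, already docked at the start (which bay varies). Body 110 (x) x 60 (y) x 30 mm; origin: centre of its underside, z up. Toe at -x: brass tongue 15 long, 40 wide, 10 thick, level with the underside (tip x = -70). Heel at +x: orange ledge 8 long, 50 wide, 10 thick, level with the underside (end x = +63). On top a grey grip rib (see pack2).
- pack2: Same as pack1, also already docked (which bay varies). All packs have a grey grip rib along x on top to hold them by: 20 mm wide (y), x from -30 to +40 mm, z from 30 to 60 mm.
- pack3: Spare, same shape, axes and origin as pack1. At the start it lies flat on the table to one side of the charging station, toe roughly towards the robot (within about 50 degrees).
- pack4: The other spare, same shape, axes and origin as pack1; it lies flat on the table at the other side of the station, toe roughly towards the robot (within about 50 degrees).
- station: Fixed grey charging station, 222 (x) x 355 (y) mm, origin: centre on the table under the four bays, which lie side by side along y, 84 mm apart. x: to the rear, away from the robot. Bay floors 20 mm above the table; dividers between them 14 mm high, 65 mm apart, x -58 to +60. Rear rail 22 mm above the floors, x 88 to 114.
- bay0 (a point): Centre of the floor of bay 0 (bay0 at the -y end); axes as the station's. A pack that is home has its origin here (up to 2 mm off in x, y), axes parallel. Any bay may be the empty one: read it from the packs, or see the copper strips on a bare floor. Front: wall at x = -71 mm; over it a blue lip, 15 to 20 mm above the floor, reaching to x = -60 mm.
- bay1 (a point): Centre of the floor of bay 1 (bay0 at the -y end); axes as the station's. A pack that is home has its origin here (up to 2 mm off in x, y), axes parallel. Any bay may be the empty one: read it from the packs, or see the copper strips on a bare floor. Front end: see bay0; sprung catch: see catchpos0.
- bay2 (a point): Centre of the floor of bay 2 (bay0 at the -y end); axes as the station's. A pack that is home has its origin here (up to 2 mm off in x, y), axes parallel. Any bay may be the empty one: read it from the packs, or see the copper strips on a bare floor. Front end: see bay0; sprung catch: see catchpos0.
- bay3 (a point): Centre of the floor of bay 3 (bay0 at the -y end); axes as the station's. A pack that is home has its origin here (up to 2 mm off in x, y), axes parallel. Any bay may be the empty one: read it from the packs, or see the copper strips on a bare floor. Front end: see bay0; sprung catch: see catchpos0.
- catchpos0 (a point): Axis of bay 0's sprung catch at the rear: a steel roller 16 mm across, 40 long, along y, 67.5 mm behind the bay centre and 16.6 mm above its floor. It gives way to the rear by up to 7 mm under 10 to 15 N. A pack's heel ledge rests on it, about 10 degrees up, under its own weight; see catchpos1.
- catchpos1 (a point): Same as catchpos0, of bay 1. The heel must be pushed down past the roller, with 8 to 20 N on the heel half of the rib (rib top 60 mm above the bay floor once home), until the roller snaps over the ledge.
- catchpos2 (a point): Same as catchpos0, of bay 2. The lip blocks a pack lowered level: it must come in toe down, heel up by 15 to 25 degrees, tongue slid under the lip to the wall, then the heel is lowered.
- catchpos3 (a point): Same as catchpos0, of bay 3.
- paper_roll: Bystander, leave it where it is: upright roll of white paper, 58 mm across, 100 mm tall; origin at the centre of its underside.
- tape_roll: Bystander, leave it where it is: amber roll of packing tape lying flat, 100 mm across, 48 mm tall; origin at the centre of its underside.
- scanner: Bystander, leave it where it is: hand scanner with yellow handle and black head lying on the table, about 175 x 55 x 40 mm; origin at the centre of its underside.
- tape_gun: Bystander, leave it where it is: hand tape dispenser with wooden-coloured handle and green frame, about 230 x 60 x 90 mm; origin at the centre of its underside.
Things that resemble listed ones, but are neither listed nor needed, are in the scene too. What is shaped like the pack3 but pink is not meant.

How it is judged:
At the end, for the whole second after the job is handed in: Every one of the four packs sits in a bay of its own: origin within 4 mm of the bay's centre in x and in y and less than 3 mm above its floor, tilted less than 2 degrees, at rest (((x of pack1 in the frame of bay0 between -0.004 and 0.004 m and y of pack1 in the frame of bay0 between -0.004 and 0.004 m and z of pack1 in the frame of bay0 below 0.003 m) or (x of pack1 in the frame of bay1 between -0.004 and 0.004 m and y of pack1 in the frame of bay1 between -0.004 and 0.004 m and z of pack1 in the frame of bay1 below 0.003 m) or (x of pack1 in the frame of bay2 between -0.004 and 0.004 m and y of pack1 in the frame of bay2 between -0.004 and 0.004 m and z of pack1 in the frame of bay2 below 0.003 m) or (x of pack1 in the frame of bay3 between -0.004 and 0.004 m and y of pack1 in the frame of bay3 between -0.004 and 0.004 m and z of pack1 in the frame of bay3 below 0.003 m)) and angle between each of pack1, pack2, pack3, pack4's own z axis and vertical below 0.035 rad and linear speed of each of pack1, pack2, pack3, pack4 below 0.02 m/s and ((x of pack2 in the frame of bay0 between -0.004 and 0.004 m and y of pack2 in the frame of bay0 between -0.004 and 0.004 m and z of pack2 in the frame of bay0 below 0.003 m) or (x of pack2 in the frame of bay1 between -0.004 and 0.004 m and y of pack2 in the frame of bay1 between -0.004 and 0.004 m and z of pack2 in the frame of bay1 below 0.003 m) or (x of pack2 in the frame of bay2 between -0.004 and 0.004 m and y of pack2 in the frame of bay2 between -0.004 and 0.004 m and z of pack2 in the frame of bay2 below 0.003 m) or (x of pack2 in the frame of bay3 between -0.004 and 0.004 m and y of pack2 in the frame of bay3 between -0.004 and 0.004 m and z of pack2 in the frame of bay3 below 0.003 m)) and ((x of pack3 in the frame of bay0 between -0.004 and 0.004 m and y of pack3 in the frame of bay0 between -0.004 and 0.004 m and z of pack3 in the frame of bay0 below 0.003 m) or (x of pack3 in the frame of bay1 between -0.004 and 0.004 m and y of pack3 in the frame of bay1 between -0.004 and 0.004 m and z of pack3 in the frame of bay1 below 0.003 m) or (x of pack3 in the frame of bay2 between -0.004 and 0.004 m and y of pack3 in the frame of bay2 between -0.004 and 0.004 m and z of pack3 in the frame of bay2 below 0.003 m) or (x of pack3 in the frame of bay3 between -0.004 and 0.004 m and y of pack3 in the frame of bay3 between -0.004 and 0.004 m and z of pack3 in the frame of bay3 below 0.003 m)) and ((x of pack4 in the frame of bay0 between -0.004 and 0.004 m and y of pack4 in the frame of bay0 between -0.004 and 0.004 m and z of pack4 in the frame of bay0 below 0.003 m) or (x of pack4 in the frame of bay1 between -0.004 and 0.004 m and y of pack4 in the frame of bay1 between -0.004 and 0.004 m and z of pack4 in the frame of bay1 below 0.003 m) or (x of pack4 in the frame of bay2 between -0.004 and 0.004 m and y of pack4 in the frame of bay2 between -0.004 and 0.004 m and z of pack4 in the frame of bay2 below 0.003 m) or (x of pack4 in the frame of bay3 between -0.004 and 0.004 m and y of pack4 in the frame of bay3 between -0.004 and 0.004 m and z of pack4 in the frame of bay3 below 0.003 m))); the robot touches nothing.
It fails at once if a pack that was already docked is shifted or lifted by more than 10 mm (distance of any of pack1, pack2 from where it was at the start of the episode above 0.01 m).
It fails at once if another thing on the table is moved by more than 30 mm or tipped over (distance of any of paper_roll, tape_roll, scanner, tape_gun from where it was at the start of the episode above 0.03 m or angle between any of paper_roll, tape_roll, scanner, tape_gun's own z axis and vertical above 0.5 rad).
It also fails if it takes over 72 s, if anything falls off the work surface, if the arm or the gripper's body presses on something with over 40 N, if the wrist force passes 120 N, or if a joint passes its speed limit or range.

## Working session

There is one attempt and no reset: what is moved stays moved. The work goes in short steps, Python scripts to look and compute and a tool call to move; the robot and the scene stay as the last step left them, time stands still between calls to the robot, and variables do not carry over. Pictures are saved under pics/ and viewed, and the job is handed in when it is done.

Besides the shell and the picture viewer there is one more tool, called after "Call:" by a JSON object that holds its "fn" and its "kwargs". move_arm: Moves the arm, as the interface text tells. Its arguments: {"type":"object","properties":{"series":{"type":"array","items":{"type":"array","items":{"type":"array","items":{"type":"number"}}}}},"required":["series"]}

```bash
mkdir -p pics
python3 - <<'E'
from workcell import bot
import cv2, numpy as np
print(bot.get_obs(), bot.pinch_z)
for n in ["top","scene"]:
    p,d=bot.camera(n); cv2.imwrite(f"pics/{n}0.png",p[:,:,::-1]); np.save(f"{n}_d.npy",d); np.save(f"{n}_p.npy",p)
    print(bot.camera_info(n))
print(bot.camera_info("wrist"))
E
```

```text
{'clock': 0.0, 'joint_pos': array([1.18597439e+00, 2.41465461e-01, 3.71739389e-03, 1.33517590e+00,
       3.81177576e-05, 1.57079436e+00]), 'joint_vel': array([ 1.27143060e-03, -9.74868263e-05,  3.10689134e-04, -3.64654163e-04,
        1.05090493e-03, -7.43622290e-04]), 'tau': array([-1.00186902e-03, -3.72318363e+01,  2.52405703e+01,  1.70407339e-02,
        1.43113207e-04, -1.17885882e-06]), 'eef_pos': array([0.18745112, 0.46285624, 0.23038412]), 'tool_rot': array([ 1.91224873e-01,  9.81545677e-01, -1.04054367e-03, -2.22138169e-04]), 'ft_force': array([ 0.19242033,  0.56657762, -0.17613642]), 'ft_torque': array([ 0.0155674 ,  0.01878403, -0.04662567]), 'grip_width': 0.08563187085566157} 0.0187
{'vfov': 52.517800212177335, 'cx': 320.5353338197168, 'cy': 235.78756377628105, 'cam_to_world': array([[-0.00155123, -0.98390105,  0.17870738,  0.3202481 ],
       [-0.9999701 ,  0.00288003,  0.00717646,  0.01898376],
       [-0.00757561, -0.1786909 , -0.9838761 ,  1.17131875],
       [ 0.        ,  0.        ,  0.        ,  1.        ]])}
{'vfov': 49.68949863358617, 'cx': 322.5556714134264, 'cy': 233.2682258823109, 'cam_to_world': array([[ 0.24715444,  0.68657588, -0.68376036,  1.39602207],
       [ 0.9689725 , -0.17704643,  0.17247278, -0.17611883],
       [-0.00264168, -0.7051724 , -0.70903096,  0.96247876],
       [ 0.        ,  0.        ,  0.        ,  1.        ]])}
{'vfov': 67.79356934049088, 'cx': 316.6977150533852, 'cy': 238.60560746584358, 'tool_from_camera': array([[ 4.35417323e-04, -9.49752743e-01, -3.13000859e-01,
         8.09836701e-02],
       [ 9.99999902e-01,  4.36991338e-04,  6.51230120e-05,
         1.89999029e-03],
       [ 7.49279049e-05, -3.13000857e-01,  9.49752840e-01,
        -1.42458620e-01],
       [ 0.00000000e+00,  0.00000000e+00,  0.00000000e+00,
         1.00000000e+00]])}
```

View pics/top0.png

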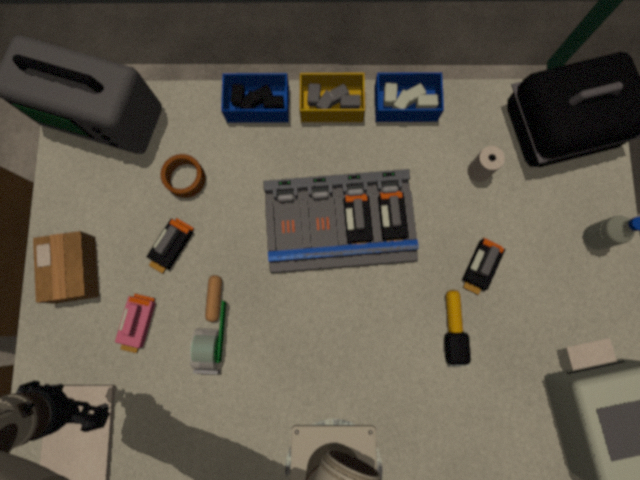

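View pics/scene0.png

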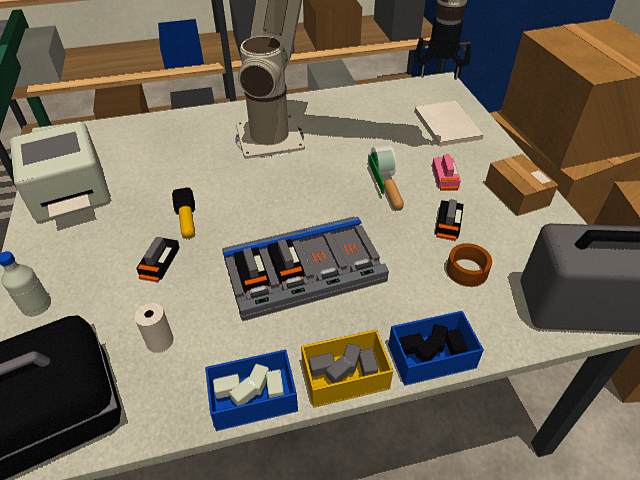

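```bash
cat > h.py <<'E'
import numpy as np, cv2
from workcell import bot
from scipy.spatial.transform import Rotation as R
def cloud(p,d,info,T=None):
    f=240/np.tan(np.radians(info["vfov"]/2))
    T=info["cam_to_world"] if T is None else T
    v,u=np.mgrid[0:480,0:640]
    P=np.stack([(u-info["cx"])/f*d,(v-info["cy"])/f*d,d],-1)
    W=P@T[:3,:3].T+T[:3,3]; W[d==0]=np.nan
    return W
def tcp():
    o=bot.get_obs(); T=np.eye(4); T[:3,:3]=R.from_quat(o["tool_rot"]).as_matrix(); T[:3,3]=o["eef_pos"]; return T
def wrist(name=None):
    T=tcp(); p,d=bot.camera("wrist"); i=bot.camera_info("wrist")
    if name: cv2.imwrite(f"pics/{name}.png",p[:,:,::-1])
    return p,d,cloud(p,d,i,T@i["tool_from_camera"]),T
def rect(pts):
    (c,s,a)=cv2.minAreaRect((pts[:,:2]*1000).astype(np.float32)); return np.round(c,1),np.round(s,1),round(a,1)
E
python3 - <<'E'
from h import *
for n in ["top","scene"]:
    p=np.load(n+"_p.npy");d=np.load(n+"_d.npy");i=bot.camera_info(n);W=cloud(p,d,i)
    x,y,z=np.moveaxis(W,-1,0); hsv=cv2.cvtColor(p,cv2.COLOR_RGB2HSV)
    print(n,"table z",np.nanmedian(z[(abs(z)<.03)]))
    reg={"top":[("L",140,200,215,275),("R",455,510,230,300),("st",255,425,165,275)],
         "scene":[("L",430,470,195,245),("R",130,185,230,290),("st",220,390,215,320)]}[n]
    for nm,u0,u1,v0,v1 in reg:
        m=np.zeros(z.shape,bool);m[v0:v1,u0:u1]=1
        H,S,V=cv2.split(hsv)
        org=m&(H<14)&(S>170)&(V>110); brass=m&(H>13)&(H<28)&(S>100)
        blue=m&(H>100)&(H<130)&(S>130)&(V>80)
        if nm!="st":
            for q,mm in [("rib",m&(z>.052)&(z<.07)),("body",m&(z>.024)&(z<.037)),("all",m&(z>.005)&(z<.08)),("org",org),("brass",brass)]:
                if mm.sum()>8: print(n,nm,q,mm.sum(),W[mm].mean(0).round(4),rect(W[mm]))
        else:
            print(n,"all",rect(W[m&(z>.012)&(z<.06)]))
            print(n,"blue",blue.sum(),W[blue].mean(0).round(4),rect(W[blue]))
            mm=(m&(z>.07)&(z<.09)); print("ribs",mm.sum())
            k,l,s,c=cv2.connectedComponentsWithStats(mm.astype(np.uint8))
            for j in range(1,k):
                if s[j,4]>20: print("rib",s[j],W[l==j].mean(0).round(4),rect(W[l==j]))
E
```

```text
top table z 0.0006437892103448029
top L rib 270 [0.5157 0.3871 0.0597] (array([516.1, 388. ]), array([21. , 69.2]), 60.6)
top L body 811 [0.5075 0.3883 0.0301] (array([511.9, 390.5]), array([ 61.7, 109.8]), 60.2)
top L all 1475 [0.5071 0.3871 0.0321] (array([511. , 394.9]), array([134. , 147.7]), 87.5)
top L org 149 [nan nan nan] (array([556.9, 364.8]), array([49.4, 18.3]), 57.5)
top L brass 143 [0.4647 0.4122 0.0144] (array([505.4, 393.2]), array([ 60.4, 128.8]), 61.9)
top R rib 281 [ 0.465  -0.3604  0.0596] (array([ 465.8, -361.5]), array([21.5, 71. ]), 62.4)
top R body 899 [ 0.4535 -0.3512  0.0302] (array([ 437.2, -346.2]), array([ 63.4, 164.6]), 61.0)
top R all 1533 [ 0.453  -0.3504  0.0325] (array([ 459.9, -357. ]), array([135.2, 174.7]), 86.2)
top R org 81 [ 0.5057 -0.3794  0.0312] (array([ 502.7, -380.3]), array([49.7, 15.3]), 63.1)
top R brass 211 [nan nan nan] (array([ 429.5, -339.8]), array([ 56.8, 146.8]), 58.6)
top all (array([567.1, -18.7]), array([223.4, 355.3]), 4.6)
top blue 741 [nan nan nan] (array([492.6, -24.7]), array([ 22.1, 348.2]), 4.7)
ribs 538
rib [389 195  1
[... 816 characters left out ...]
 0.0296] (array([ 446.7, -349.2]), array([ 61.4, 153.7]), 62.3)
scene R all 1202 [ 0.4803 -0.3563  0.0316] (array([ 462. , -353.2]), array([109.1, 201.2]), 82.4)
scene R org 156 [nan nan nan] (array([ 509. , -383.3]), array([48.5, 23.5]), 65.8)
scene R brass 34 [ 0.4194 -0.3101  0.0178] (array([ 461.5, -334.2]), array([ 54. , 161.9]), 44.5)
scene all (array([570.1, -17.3]), array([229.1, 356.6]), 4.6)
scene blue 659 [nan nan nan] (array([486.4, -15. ]), array([ 33.3, 374. ]), 7.9)
ribs 436
rib [278 240  15  24 217] [ 0.5792 -0.0605  0.0787] (array([575.2, -59.6]), array([74.2, 21. ]), 4.1)
rib [243 248  15  25 219] [ 0.5861 -0.1437  0.079 ] (array([ 582.5, -143.6]), array([71.8, 19.8]), 4.8)
```

Candidates for "spare pack" in the top image: black with brass toe and orange heel at (170,245) and (483,265); pink look-alike at (135,322), not meant; docked packs at (357,218) and (393,215). Empty bays, with copper strips showing, are at (288,225) = bay 3 and (322,222) = bay 2. I choose the two loose black packs and check them in a crop.

Run:
```python
import cv2,numpy as np
p=cv2.imread("pics/top0.png")
a=cv2.resize(p[205:355,105:225],None,fx=3.3,fy=3.3,interpolation=cv2.INTER_CUBIC);b=cv2.resize(p[205:355,425:545],None,fx=3.3,fy=3.3,interpolation=cv2.INTER_CUBIC)
cv2.imwrite("pics/crop0.png",np.hstack([a,b]))
```

```text
(no output)
```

View pics/crop0.png

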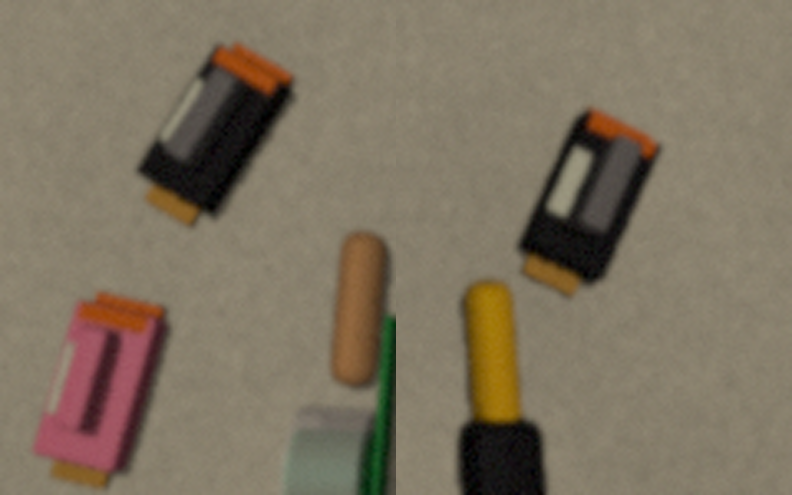

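Call:
{"fn": "move_arm", "kwargs": {"series": [[[4,-1,0,0,0,-1.5,1],[4.5,-1,0,0,0,-1.5,1],[4.5,-1,-0.5,0,0,-1.5,1],[4.5,-1,-0.5,0,0,-1.5,1],[4.5,-1,-0.5,0,0,-1.5,1]]]}}

```text
clock: 0.6
eef_pos: [0.4077, 0.4124, 0.214]
tool_rot: [0.251, 0.968, -0.002, -0.002]
ft_force: [-0.4, 1.1, 0.2]
grip_width: 0.0855
```

The crop shows both loose black packs with an orange heel at the far end and a brass toe towards the robot. The pink one at lower left is the look-alike.

Call:
{"fn": "move_arm", "kwargs": {"series": [[[4,-1,-0.5,0,0,0,1],[3.5,-0.8,-1,0,0,0,1],[2.5,-0.5,-1,0,0,0,0.6],[0,0,0,0,0,0,0.6],[0,0,0,0,0,0,0.6]]]}}

```text
clock: 1.1
eef_pos: [0.5165, 0.3832, 0.1822]
tool_rot: [0.255, 0.967, -0.005, -0.004]
ft_force: [-0.0, 0.0, 1.0]
grip_width: 0.0515
```

```bash
cat > pk.py <<'E'
from h import *
import sys
p,d,W,T=wrist(sys.argv[1]); z=W[...,2]; lo,hi=float(sys.argv[2]),float(sys.argv[3])
print(T.round(4)); 
m=(z>lo)&(z<hi)
k,l,s,c=cv2.connectedComponentsWithStats(m.astype(np.uint8))
for j in range(1,k):
    if s[j,4]>200: print(s[j],W[l==j].mean(0).round(4),rect(W[l==j]))
E
python3 pk.py w1 .053 .068
```

```text
[[-0.8696  0.4936 -0.0094  0.5165]
 [ 0.4937  0.8696 -0.007   0.3832]
 [ 0.0047 -0.0107 -0.9999  0.1822]
 [ 0.      0.      0.      1.    ]]
[   0    0   78   66 1940] [0.3092 0.2912 0.061 ] (array([310.1, 288.6]), array([18. , 56.3]), 10.7)
[ 509    0   79  120 1863] [0.4874 0.5767 0.0606] (array([488.8, 577. ]), array([94. ,  2.5]), 8.7)
[ 313  181   27   88 2226] [0.5153 0.3923 0.0594] (array([517. , 391.6]), array([19.9, 69.4]), 60.2)
[ 533  363  107   32 1448] [0.7496 0.5256 0.0607] (array([749.1, 528.4]), array([92.5,  9.8]), 74.3)
```

View pics/w1.png

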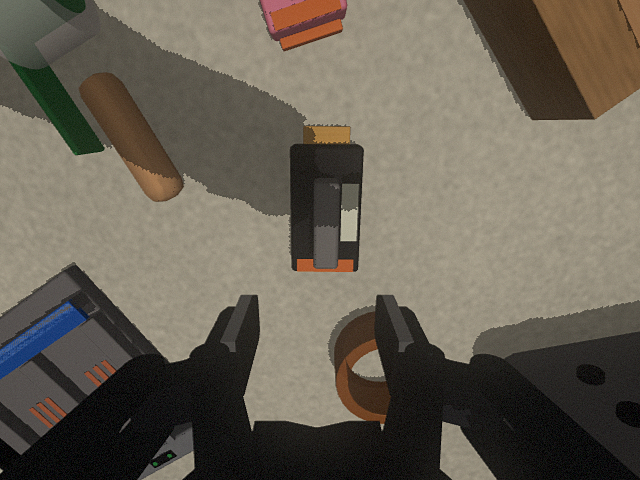

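The wrist picture shows pack L with its rib at column 313-340, rows 181-269, clear of the tape gun and tape roll. Now I descend.

Call:
{"fn": "move_arm", "kwargs": {"series": [[[0,0.8,-1,0.4,-0.5,0,0.6],[0,0,-4,0,0,0,0.6],[0,0,-4,0,0,0,0.6],[0,0,-3,0,0,0,0.6],[0,0,0,0,0,0,0.6]]]}}

```text
clock: 1.65
eef_pos: [0.5112, 0.3957, 0.0641]
tool_rot: [0.251, 0.968, 0.003, 0.002]
ft_force: [-0.6, -0.7, 0.4]
grip_width: 0.0513
```

Call:
{"fn": "move_arm", "kwargs": {"series": [[[0.6,-0.45,0,-0.3,0.3,0,0.6],[0,0,-1,0,0,0,0.6],[0,0,-1,0,0,0,0.6],[0,0,-0.5,0,0,0,0.6],[0,0,0,0,0,0,0.6]]]}}

```text
clock: 2.15
eef_pos: [0.5194, 0.3947, 0.0448]
tool_rot: [0.25, 0.968, 0.004, 0.003]
ft_force: [0.2, -0.4, -0.7]
grip_width: 0.0511
```

```bash
cat > go.py <<'E'
# go.py x y z(mm, TCP target) psi(deg) pitch(deg, heel-up) -> needed shift cm & rotvec deg
from h import *
import sys
x,y,z,psi,th=map(float,sys.argv[1:6])
def Rt(psi,th):
    P=R.from_euler('z',psi,degrees=True)*R.from_euler('y',-th,degrees=True) # pack axes
    return P*R.from_matrix(np.diag([-1.,1,-1]))
if __name__=="__main__":
    T=tcp(); 
    print("shift cm",((np.array([x,y,z])/10)-T[:3,3]*100).round(2),"rot deg",np.degrees((Rt(psi,th)*R.from_matrix(T[:3,:3]).inv()).as_rotvec()).round(2))
    o=bot.get_obs(); print("F",o["ft_force"].round(1),"M",o["ft_torque"].round(2),"g",o["grip_width"].round(4),"j",o["joint_pos"].round(2))
E
python3 go.py 517 391.5 35 -29.8 0
```

```text
shift cm [-0.24 -0.32 -0.98] rot deg [-0.33  0.41 -0.87]Traceback (most recent call last):
  File "go.py", line 11, in <module>
    o=bot.get_obs(); print("F",o["ft_force"].round(1),"M",o["ft_torque"].round(2),"g",o["grip_width"].round(4),"j",o["joint_pos"].round(2))
                                                                                      ^^^^^^^^^^^^^^^^^^^^^
AttributeError: 'float' object has no attribute 'round'
```

```bash
sed -i 's/o\["grip_width"\].round(4)/round(o["grip_width"],4)/' go.py
```

Call:
{"fn": "move_arm", "kwargs": {"series": [[[-0.2,-0.3,-0.3,-0.3,0.4,-0.9,0.6],[0,0,-0.4,0,0,0,0.6],[0,0,-0.2,0,0,0,0.6],[0,0,0,0,0,0,0.6],[0,0,0,0,0,0,0.6]]]}}

```text
clock: 2.65
eef_pos: [0.518, 0.3916, 0.0362]
tool_rot: [0.258, 0.966, 0.001, 0.0]
ft_force: [-1.6, 0.1, -0.2]
grip_width: 0.0514
```

```bash
python3 go.py 517 391.5 35 -29.8 0
```

```text
shift cm [-0.1  -0.01 -0.12] rot deg [-0.07  0.06  0.14]
F [-1.6  0.1 -0.2] M [-0.01 -0.01 -0.  ] g 0.0514 j [0.65 0.67 0.15 1.05 0.   1.17]
```

Well aligned, so I close the gripper.

Call:
{"fn": "move_arm", "kwargs": {"series": [[[-0.1,0,-0.1,0,0,0,0.3],[0,0,0,0,0,0,0],[0,0,0,0,0,0,0],[0,0,0,0,0,0,0],[0,0,0,0,0,0,0]]]}}

```text
clock: 3.15
eef_pos: [0.517, 0.3915, 0.0355]
tool_rot: [0.258, 0.966, 0.001, 0.001]
ft_force: [-0.1, -1.1, 0.6]
grip_width: 0.0188
```

```bash
python3 go.py 517 391.5 35 -29.8 0; python3 pk.py w2 .053 .068 >/dev/null
python3 - <<'E'
from h import *
print(tcp())
E
```

```text
shift cm [ 0.   -0.   -0.05] rot deg [-0.06  0.08  0.14]
F [-0.1 -1.1  0.6] M [-0.06  0.04  0.01] g 0.0188 j [ 0.65  0.67  0.14  1.05 -0.    1.17]
[[-8.66534519e-01  4.99115189e-01  1.39876208e-03  5.16985484e-01]
 [ 4.99116615e-01  8.66534288e-01  9.65431111e-04  3.91541047e-01]
 [-7.30213972e-04  1.53472478e-03 -9.99998556e-01  3.55007517e-02]
 [ 0.00000000e+00  0.00000000e+00  0.00000000e+00  1.00000000e+00]]
```

View pics/w2.png

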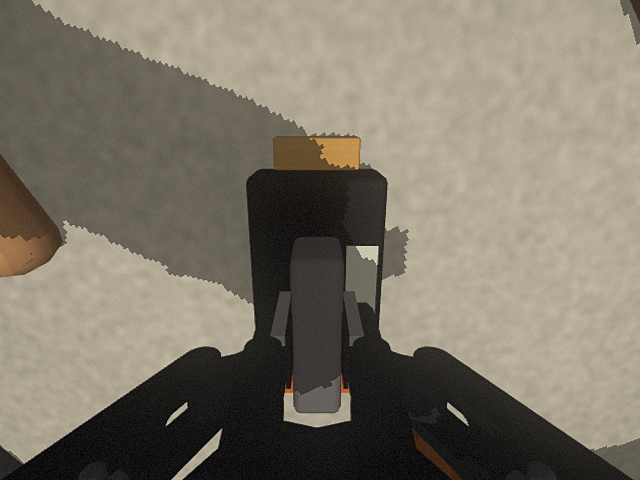

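The grip is holding: width 18.8 mm on the rib, tongue tip at row 137, body front at row 170. I measure where the pack sits in the tool frame.

```bash
cat > held.py <<'E'
from h import *
import sys
# pack in the tool frame, from the wrist picture (pack held or about to be)
p,d,W,T=wrist(sys.argv[1]); Ti=np.linalg.inv(T); L=W@Ti[:3,:3].T+Ti[:3,3]
hh=float(sys.argv[2]) if len(sys.argv)>2 else T[2,3]   # TCP height above pack underside
h=hh-L[...,2]*-1 if False else hh-L[...,2]  # height above underside (tool z down)
x=-L[...,0];y=L[...,1]
near=(abs(y)<.045)&(x>-.12)&(x<.08)
def ex(m,n): 
    q=m&near; print(n,q.sum(),"x %.1f..%.1f y %.1f..%.1f h %.1f"%(*np.nanpercentile(x[q],[.5,99.5])*1e3,*np.nanpercentile(y[q],[1,99])*1e3,np.nanmedian(h[q])*1e3))
u=np.arange(640)[None]; mid=(abs(y)<.008)
ex((h>.055)&(h<.066)&(abs(y)<.013),"rib top (x -30..40)")
ex((h>.026)&(h<.034)&(x<-.025),"body top front (x>=-55)")
ex((h>.006)&(h<.014)&mid&(x<-.045),"tongue (x -70..)")
E
python3 held.py w3
```

```text
rib top (x -30..40) 8255 x -34.5..33.5 y -10.9..11.5 h 59.6
body top front (x>=-55) 10020 x -59.3..-25.2 y -27.3..30.5 h 29.7
tongue (x -70..) 1217 x -74.3..-59.3 y -7.8..7.9 h 9.9
```

Call:
{"fn": "move_arm", "kwargs": {"series": [[[0,0,3,0,0,0,0],[0,0,4,0,0,0,0],[0,0,4,0,0,0,0],[0,-1,3,0,0,5,0],[0,-3,1,0,0,8,0]]]}}

```text
clock: 3.75
eef_pos: [0.5103, 0.3498, 0.1792]
tool_rot: [0.141, 0.99, -0.007, -0.005]
ft_force: [0.8, 0.1, -5.2]
grip_width: 0.0186
```

Call:
{"fn": "move_arm", "kwargs": {"series": [[[0.5,-4,0,0,0,8,0],[0.5,-4,0,0,0,6,0],[0.5,-4,0,0,0,5,0],[0.5,-4,0,0,0,2,0],[0,0,0,0,0,0,0]]]}}

```text
clock: 4.25
eef_pos: [0.5281, 0.1825, 0.1771]
tool_rot: [-0.051, 0.999, -0.009, -0.005]
ft_force: [-0.1, 1.2, -4.9]
grip_width: 0.019
```

```bash
python3 go.py 558 107 180 4.6 0; python3 held.py w4 0.0355
```

```text
shift cm [ 2.99 -7.55  0.29] rot deg [ 1.08 -0.57 -1.25]
F [-0.1  1.2 -4.9] M [ 0.09 -0.08 -0.  ] g 0.019 j [ 0.34  0.4   0.08  1.27 -0.01  0.24]
rib top (x -30..40) 8262 x -33.3..34.7 y -11.0..11.7 h 59.7
body top front (x>=-55) 9805 x -58.1..-25.3 y -27.2..30.8 h 29.8
tongue (x -70..) 1207 x -73.1..-58.1 y -7.9..7.6 h 9.9
```

View pics/w4.png

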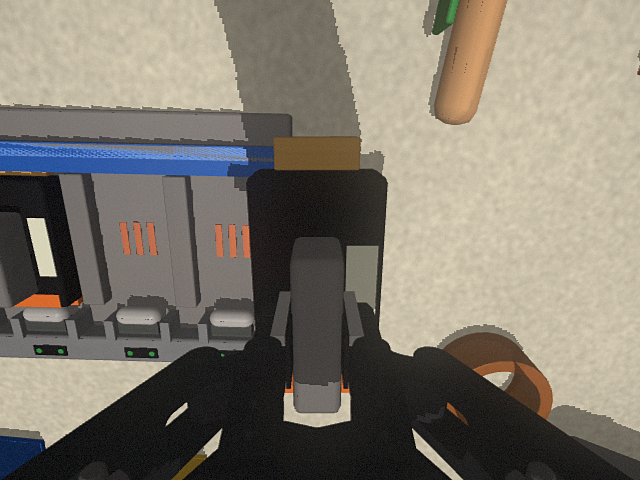

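```bash
cat > st.py <<'E'
from h import *
import sys
p,d,W,T=wrist(sys.argv[1]); z=W[...,2]; hsv=cv2.cvtColor(p,cv2.COLOR_RGB2HSV); H,S,V=cv2.split(hsv)
by=float(sys.argv[2]) if len(sys.argv)>2 else None
o=np.array([560.6,22.9])/1e3; a=np.radians(4.6)
# station frame about bay2 guess
X=(W[...,0]-o[0])*np.cos(a)+(W[...,1]-o[1])*np.sin(a); Y=-(W[...,0]-o[0])*np.sin(a)+(W[...,1]-o[1])*np.cos(a)
L=(W-T[:3,3])@T[:3,:3]
free=~((abs(L[...,1])<.05)&(L[...,2]<.045)) # not the held pack / gripper
def edge(vals,along,m,nm,q):
    # line fit of extreme edge: bins along
    A=[];B=[]
    for b in np.arange(along[m].min(),along[m].max(),.006):
        k=m&(along>=b)&(along<b+.006)
        if k.sum()>15: A.append(b+.003);B.append(np.percentile(vals[k],q))
    A=np.array(A);B=np.array(B)
    if len(A)<4: print(nm,"few");return
    f=np.polyfit(A,B,1)
    r=B-np.polyval(f,A);k=abs(r)<2*np.std(r)+1e-4;f=np.polyfit(A[k],B[k],1)
    print(nm,"at0 %.1f mm slope %.2f deg n%d range %.0f..%.0f z %.1f"%(f[1]*1e3,np.degrees(f[0]),k.sum(),A.min()*1e3,A.max()*1e3,np.median(z[m])*1e3))
reg=free&(X>-.13)&(X<.13)
b=reg&(X>-.075)&(X<-.05)&(z>.036)&(z<.046)&(abs(Y)<.16)
edge(X,Y,b,"lip rear edge (-60)",97)
for yd,n in [(-.042,"div1-2"),(.042,"div2-3"),(-.126,"div0-1"),(.126,"div3-")]:
    m=reg&(abs(X)<.05)&(abs(Y-yd)<.02)&(z>.029)&(z<.038)
    if m.sum()>100:
        edge(Y,X,m,n+" lo (%.1f)"%(yd*1e3-9.5),3); edge(Y,X,m,n+" hi (%.1f)"%(yd*1e3+9.5),97)
m=reg&(abs(X-.1)<.025)&(z>.036)&(z<.048)&(abs(Y)<.16)
if m.sum()>100: edge(X,Y,m,"rail rear (114)",97)
fl=reg&(abs(X)<.04)&(abs(Y)<.025)&(z<.028); print("floor bay2 z",np.nanmedian(z[fl]))
E
python3 st.py w5
```

```text
lip rear edge (-60) at0 -57.8 mm slope -2.05 deg n36 range -86..130 z 39.7
div1-2 lo (-51.5) at0 -52.3 mm slope 0.15 deg n17 range -47..49 z 33.5
div1-2 hi (-32.5) at0 -29.9 mm slope 0.01 deg n17 range -47..49 z 33.5
div2-3 lo (32.5) at0 35.9 mm slope 0.17 deg n16 range -47..49 z 33.6
div2-3 hi (51.5) at0 53.9 mm slope 0.07 deg n17 range -47..49 z 33.6
rail rear (114) at0 107.9 mm slope -4.46 deg n39 range -124..110 z 41.6
floor bay2 z 0.01978549217165415
```

```bash
sed -i 's/(z>.029)&(z<.038)/(z>.0318)\&(z<.037)/' st.py; python3 st.py w6 | grep -v rail
python3 - <<'E'
from h import *
# top camera, same thing: divider edges and ribs
p=np.load("top_p.npy");d=np.load("top_d.npy");W=cloud(p,d,bot.camera_info("top"));z=W[...,2]
o=np.array([560.6,22.9])/1e3; a=np.radians(4.6)
X=(W[...,0]-o[0])*np.cos(a)+(W[...,1]-o[1])*np.sin(a); Y=-(W[...,0]-o[0])*np.sin(a)+(W[...,1]-o[1])*np.cos(a)
for yd in(-.042,.042,.126):
    for nm,s in(("front",X<0),("rear",X>0)):
        m=(abs(X)<.05)&s&(abs(Y-yd)<.025)&(z>.0305)&(z<.0375)
        print(yd,nm,m.sum(),np.percentile(Y[m],[2,50,98]).round(4))
m=(X>-.14)&(X<.14)&(abs(Y+.084+.042)<.25)&(z>.005)&(z<.045)
print("outer Y",np.percentile(Y[m],[.3,99.7]),"X",np.percentile(X[m],[.3,99.7]))
m=(abs(X-.1)<.03)&(z>.037)&(z<.048)&(abs(Y+.042)<.17); print("rail X",np.percentile(X[m],[1,99]))
E
```

```text
lip rear edge (-60) at0 -57.7 mm slope -1.96 deg n36 range -86..130 z 39.8
div1-2 lo (-51.5) at0 -52.2 mm slope 0.17 deg n17 range -47..49 z 33.7
div1-2 hi (-32.5) at0 -30.4 mm slope -0.03 deg n17 range -47..49 z 33.7
div2-3 lo (32.5) at0 36.0 mm slope -0.01 deg n17 range -47..49 z 33.7
div2-3 hi (51.5) at0 53.6 mm slope 0.02 deg n17 range -47..49 z 33.7
floor bay2 z 0.019859091266585527
-0.042 front 154 [-0.0539 -0.0427 -0.033 ]
-0.042 rear 144 [-0.0539 -0.0429 -0.0333]
0.042 front 140 [0.0328 0.0422 0.0509]
0.042 rear 150 [0.033  0.0418 0.0509]
0.126 front 149 [0.1165 0.1257 0.1348]
0.126 rear 139 [0.1168 0.1258 0.1347]
outer Y [-0.37409805  0.12300275] X [-0.13567775  0.11485575]
rail X [0.07038345 0.11350992]
```

```bash
cat > ins.py <<'E'
# ins.py bay xB zB theta c hgt : pack's lower tip corner at (xB,zB) mm in the bay frame -> shift needed
import sys
a=sys.argv[1:]; bay=int(a[0]); xB,zB,th,c,hg=map(float,a[1:6])
dy=float(a[6]) if len(a)>6 else 0
import numpy as np
t=np.radians(th); X=xB+(70+c)*np.cos(t)-hg*np.sin(t); Z=20+zB+(70+c)*np.sin(t)+hg*np.cos(t)
ps=np.radians(4.6); o=np.array([560.6,22.9])+84*(bay-2)*np.array([-np.sin(ps),np.cos(ps)])
xy=o+X*np.array([np.cos(ps),np.sin(ps)])+dy*np.array([-np.sin(ps),np.cos(ps)])
print("target",xy.round(1),round(Z,1))
from h import *
T=tcp(); print("now",(T[:3,3]*1e3).round(1))
import subprocess; sys.argv=["go"]+[str(v) for v in (*xy,Z,4.6,th)]
exec(open("go.py").read())
E
python3 ins.py 3 -50 60 17 4 35.5
```

```text
target [564.2 107.5] 135.6
now [528.2 187.6 177.3]
shift cm [ 3.6  -8.01 -4.18] rot deg [  2.45 -17.44  -1.38]
F [-0.3 -0.4 -5. ] M [ 0.02 -0.03 -0.05] g 0.0189 j [ 0.35  0.4   0.08  1.27 -0.01  0.24]
```

Call:
{"fn": "move_arm", "kwargs": {"series": [[[0.9,-2,0,0.6,-4,-0.4,0],[0.9,-2,0,0.6,-4,-0.4,0],[0.9,-2,-1,0.6,-4.5,-0.4,0],[0.9,-2,-1,0.6,-4.5,-0.2,0],[0,0,0,0,0,0,0]]]}}

```text
clock: 4.9
eef_pos: [0.562, 0.1136, 0.1522]
tool_rot: [-0.045, 0.988, 0.007, 0.145]
ft_force: [-1.3, 0.1, -5.6]
grip_width: 0.0188
```

```bash
python3 ins.py 3 -50 40 17 4 35.5
```

```text
target [564.2 107.5] 115.6
now [562.  113.6 152.2]
shift cm [ 0.22 -0.62 -3.66] rot deg [-0.04 -0.31 -0.68]
F [-1.3  0.1 -5.6] M [-0.03  0.79  0.02] g 0.0188 j [ 0.22  0.23 -0.28  0.78 -0.04  0.12]
```

Call:
{"fn": "move_arm", "kwargs": {"series": [[[0.2,-0.5,-1,0,-0.3,-0.5,0],[0,0,-1.3,0,0,0,0],[0,0,-1,0,0,0,0],[0,0,0,0,0,0,0],[0,0,0,0,0,0,0]]]}}

```text
clock: 5.4
eef_pos: [0.5628, 0.1158, 0.1177]
tool_rot: [-0.045, 0.988, 0.009, 0.145]
ft_force: [0.6, 0.2, -4.9]
grip_width: 0.0187
```

```bash
python3 ins.py 3 -50 20 17 4 35.5; python3 held.py w7 0.0355;python3 - <<'E'
from h import *
p,d=bot.camera("scene"); cv2.imwrite("pics/s1.png",cv2.resize(p[190:350,200:420,::-1],None,fx=3.5,fy=3.5))
E
```

```text
target [564.2 107.5] 95.6
now [562.8 115.8 117.7]
shift cm [ 0.14 -0.83 -2.21] rot deg [-0.22 -0.29 -0.71]
F [ 0.6  0.2 -4.9] M [-0.04  0.55  0.02] g 0.0187 j [ 0.22  0.26 -0.33  0.69 -0.03  0.12]
rib top (x -30..40) 8242 x -33.4..34.8 y -10.9..11.7 h 59.5
body top front (x>=-55) 9849 x -58.3..-25.3 y -27.2..30.7 h 29.7
tongue (x -70..) 1206 x -73.2..-58.3 y -7.9..7.7 h 9.8
```

View pics/w7.png

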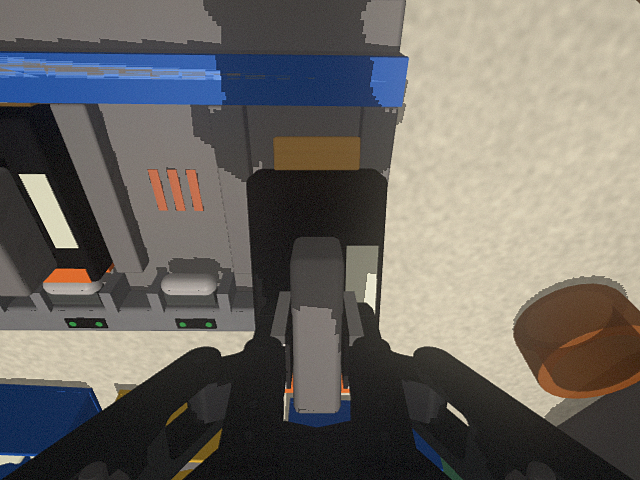

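View pics/s1.png

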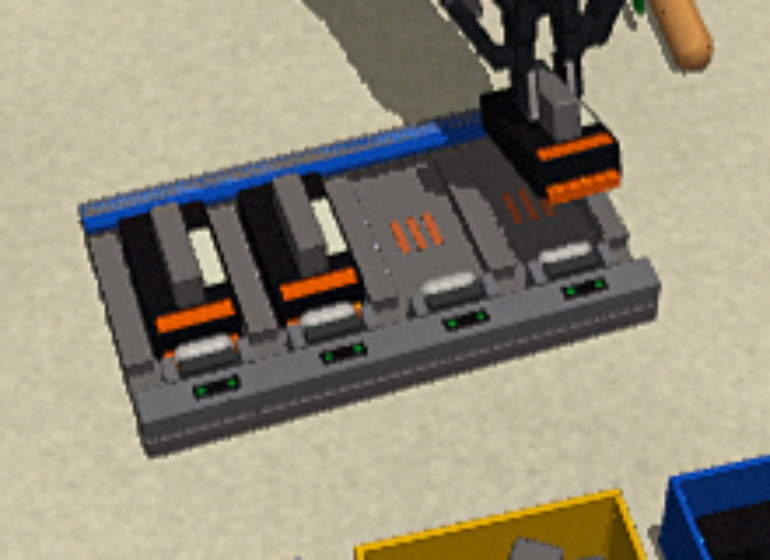

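Call:
{"fn": "move_arm", "kwargs": {"series": [[[0.1,-0.8,0,-0.2,-0.3,-0.7,0],[0,0,0,0,0,0,0],[0,0,-0.5,0,0,0,0],[0,0,-0.5,0,0,0,0],[0,0,0,0,0,0,0]]]}}

```text
clock: 6.0
eef_pos: [0.5654, 0.1069, 0.1094]
tool_rot: [-0.039, 0.988, 0.006, 0.15]
ft_force: [-0.8, 0.5, -4.7]
grip_width: 0.0186
```

```bash
python3 ins.py 3 -50 10 17 3.5 35.5
cat > rel.py <<'E'
from h import *
import sys
p,d,W,T=wrist(sys.argv[1]); z=W[...,2]; H,S,V=cv2.split(cv2.cvtColor(p,cv2.COLOR_RGB2HSV))
a=np.radians(4.6); bay=int(sys.argv[2])
o=np.array([560.6,22.9])/1e3+.084*(bay-2)*np.array([-np.sin(a),np.cos(a)])
X=(W[...,0]-o[0])*np.cos(a)+(W[...,1]-o[1])*np.sin(a); Y=-(W[...,0]-o[0])*np.sin(a)+(W[...,1]-o[1])*np.cos(a)
lip=(abs(z-.040)<.004)&(H>95)&(H<130)&(S>100)&(abs(Y)<.12)&(X<-.04)
A=[];B=[]
for b in np.arange(-.12,.12,.006):
    k=lip&(Y>=b)&(Y<b+.006)
    if k.sum()>10: A.append(b);B.append(np.percentile(X[k],97))
if len(A)>4:
    f=np.polyfit(A,B,1); print("lip rear X at bay centre %.1f slope %.2f n%d"%(f[1]*1e3,np.degrees(f[0]),len(A)))
L=(W-T[:3,3])@T[:3,:3]
br=(abs(L[...,1])<.018)&(abs(L[...,2]-.0255)<.003)&(L[...,0]>.05)&(L[...,0]<.085)
print("tongue top: X min %.1f z at min %.1f ; Ymid %.1f n%d"%(np.percentile(X[br],1)*1e3,np.percentile(z[br],2)*1e3,np.median(Y[br])*1e3,br.sum()))
br2=(abs(L[...,1])<.03)&(abs(L[...,2]-.0255)<.003)&(L[...,0]>.06)&(L[...,0]<.085)&(H>8)&(H<30)&(S>80)
print("tongue Y range",np.percentile(Y[br2],[1,99])*1e3)
for y0 in(-.042,.042):
    m=(abs(Y-y0)<.02)&(abs(X)<.05)&(z>.032)&(z<.037)&((abs(L[...,1])>.035)|(L[...,2]>.045))
    if m.sum()>60: print("divider",y0,np.percentile(Y[m],[3,97])*1e3,m.sum())
E
python3 rel.py w8 3
```

```text
target [563.7 107.4] 85.4
now [565.4 106.9 109.4]
shift cm [-0.17  0.05 -2.39] rot deg [-0.04  0.27  0.11]
F [-0.8  0.5 -4.7] M [-0.03  0.6   0.02] g 0.0186 j [ 0.21  0.27 -0.35  0.65 -0.04  0.12]
lip rear X at bay centre -59.2 slope -0.22 n29
tongue top: X min -50.7 z at min 62.4 ; Ymid -0.7 n2666
tongue Y range [-18.22361848  20.67031371]
divider -0.042 [-48.48028271 -30.93364052] 2932
divider 0.042 [35.63777054 53.08406007] 3325
```

View pics/w8.png

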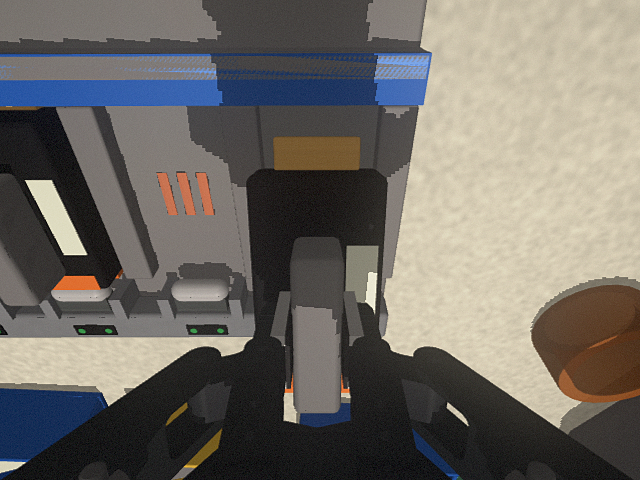

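Call:
{"fn": "move_arm", "kwargs": {"series": [[[-0.15,0.1,-1,0,0.3,0,0],[0,0,-1,0,0,0,0],[0,0,-0.5,0,0,0,0],[0,0,0,0,0,0,0],[0,0,0,0,0,0,0]]]}}

```text
clock: 6.55
eef_pos: [0.5633, 0.108, 0.0814]
tool_rot: [-0.039, 0.988, 0.006, 0.147]
ft_force: [-0.0, 0.1, -5.5]
grip_width: 0.0187
```

```bash
python3 ins.py 3 -50 3 17 3.5 35.5; python3 rel.py w9 3
```

```text
target [563.7 107.4] 78.4
now [563.3 108.   81.4]
shift cm [ 0.04 -0.06 -0.3 ] rot deg [-0.03 -0.13  0.1 ]
F [-0.   0.1 -5.5] M [-0.04  0.56  0.04] g 0.0187 j [ 0.21  0.31 -0.38  0.59 -0.04  0.13]
lip rear X at bay centre -59.4 slope -0.09 n29
tongue top: X min -53.0 z at min 34.9 ; Ymid 0.6 n2675
tongue Y range [-16.94244497  22.06643896]
divider -0.042 [-48.35789754 -34.89855241] 4042
divider 0.042 [37.40835049 52.98535247] 4362
```

View pics/w9.png

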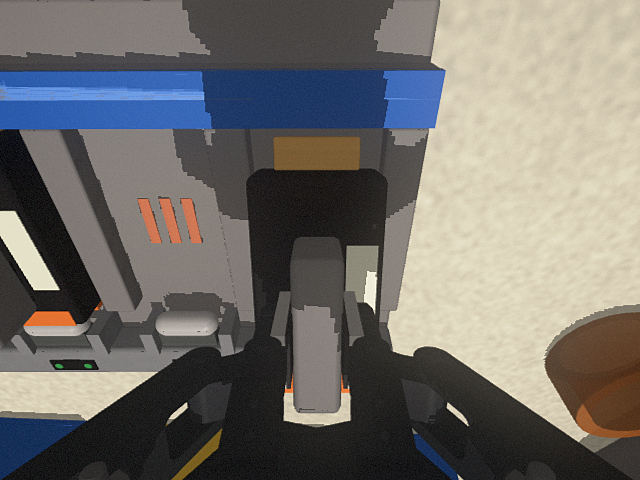

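Call:
{"fn": "move_arm", "kwargs": {"series": [[[0,-0.08,-0.2,0,0,0,0],[0,0,-0.2,0,0,0,0],[0,0,0,0,0,0,0],[-0.5,-0.04,0,0,0,0,0],[-0.3,-0.02,0,0,0,0,0]]]}}

```text
clock: 7.1
eef_pos: [0.5561, 0.1067, 0.0783]
tool_rot: [-0.039, 0.988, 0.006, 0.148]
ft_force: [-0.7, 0.7, -5.4]
grip_width: 0.019
```

```bash
python3 ins.py 3 -68 2 17 3.5 35.5; python3 rel.py w10 3
```

```text
target [545.8 106. ] 77.4
now [556.1 106.7  78.3]
shift cm [-1.03 -0.07 -0.09] rot deg [-0.06  0.01  0.11]
F [-0.7  0.7 -5.4] M [-0.02  0.59  0.02] g 0.019 j [ 0.21  0.3  -0.4   0.57 -0.04  0.13]
lip rear X at bay centre -59.3 slope -0.15 n29
tongue top: X min -56.2 z at min 33.1 ; Ymid -0.2 n1883
tongue Y range [-17.69273522  21.34073941]
divider -0.042 [-48.34286781 -35.62485857] 3689
divider 0.042 [37.03480047 52.92239311] 4369
```

Call:
{"fn": "move_arm", "kwargs": {"series": [[[0,0,-0.2,0,0,0,0],[-0.3,-0.02,-0.1,0,0,0,0],[-0.4,-0.03,0,0,0,0,0],[-0.2,-0.02,0,0,0,0,0],[0,0,0,0,0,0,0]]]}}

```text
clock: 7.65
eef_pos: [0.5468, 0.1061, 0.076]
tool_rot: [-0.039, 0.988, 0.006, 0.149]
ft_force: [1.1, 0.7, -4.7]
grip_width: 0.019
```

```bash
python3 ins.py 3 -68 0.5 17 3.5 35.5; python3 held.py w11 0.0355
```

```text
target [545.8 106. ] 75.9
now [546.8 106.1  76. ]
shift cm [-0.1  -0.01 -0.01] rot deg [-0.08  0.16  0.1 ]
F [ 1.1  0.7 -4.7] M [-0.05  0.45 -0.01] g 0.019 j [ 0.21  0.28 -0.43  0.56 -0.04  0.13]
rib top (x -30..40) 8243 x -33.4..34.7 y -11.0..11.7 h 59.5
body top front (x>=-55) 9868 x -58.4..-25.3 y -27.2..30.7 h 29.6
tongue (x -70..) 1990 x -112.8..-58.3 y -7.8..7.8 h 8.8
```

Call:
{"fn": "move_arm", "kwargs": {"series": [[[-0.1,0,0,0,0,0,0],[-0.1,0,0,0,0,0,0],[-0.1,0,0,0,0,0,0],[0,0,0,0,0,0,0],[0,0,0,0,0,0,0]]]}}

```text
clock: 8.2
eef_pos: [0.5464, 0.1062, 0.0772]
tool_rot: [-0.038, 0.988, 0.006, 0.152]
ft_force: [1.5, 0.0, -5.3]
grip_width: 0.0189
```

```bash
python3 ins.py 3 -68 0.5 17 3.5 35.5; python3 held.py w12 0.0355; python3 rel.py w12 3
```

```text
target [545.8 106. ] 75.9
now [546.4 106.2  77.2]
shift cm [-0.06 -0.02 -0.13] rot deg [-0.09  0.45  0.13]
F [ 1.5  0.  -5.3] M [-0.05  0.09  0.02] g 0.0189 j [ 0.21  0.28 -0.44  0.55 -0.04  0.13]
rib top (x -30..40) 8278 x -33.4..34.6 y -11.1..11.7 h 59.5
body top front (x>=-55) 9810 x -58.2..-25.3 y -27.2..30.8 h 29.6
tongue (x -70..) 1744 x -112.9..-58.2 y -7.8..7.8 h 8.4
lip rear X at bay centre -59.0 slope 0.04 n29
tongue top: X min -81.5 z at min 29.4 ; Ymid -0.2 n253Traceback (most recent call last):
  File "rel.py", line 18, in <module>
    print("tongue Y range",np.percentile(Y[br2],[1,99])*1e3)
                           ~~~~~~~~~~~~~^^^^^^^^^^^^^^^
    return _quantile_unchecked(
        a, q, axis, out, overwrite_input, method, keepdims, weights)
    return _ureduce(a,
                    func=_quantile_ureduce_func,
    ...<5 lines>...
                    overwrite_input=overwrite_input,
                    method=method)
    r = func(a, **kwargs)
    result = _quantile(arr,
                       quantiles=q,
    ...<2 lines>...
                       out=out,
                       weights=wgt)
    slices_having_nans = np.isnan(arr[-1, ...])
                                  ~~~^^^^^^^^^
IndexError: index -1 is out of bounds for axis 0 with size 0
```

View pics/w12.png

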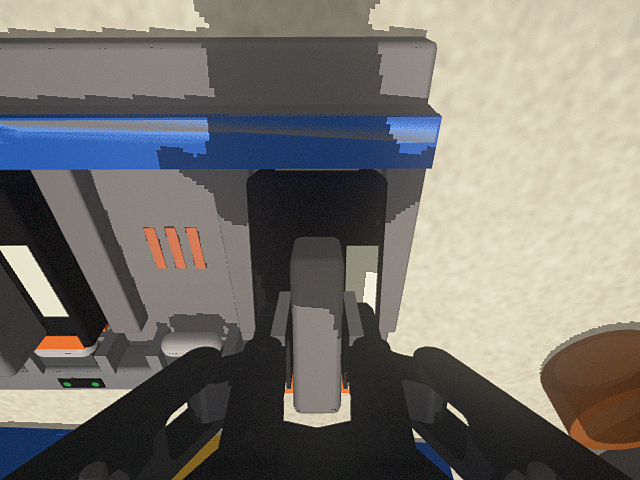

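```bash
for a in "-68.6 0.5 13" "-69.2 0.5 10.5"; do python3 ins.py 3 $a 3.5 35.5|sed -n '1p;3p'; done
```

```text
target [548.9 106.2] 71.6
shift cm [ 0.25  0.01 -0.56] rot deg [-0.4   4.44  0.13]
target [550.5 106.4] 68.8
shift cm [ 0.41  0.02 -0.84] rot deg [-0.6   6.93  0.13]
```

Call:
{"fn": "move_arm", "kwargs": {"series": [[[0.1,0,-0.25,-0.2,2,0.1,0],[0.1,0,-0.2,-0.2,2,0,0],[0.1,0,-0.2,-0.2,2,0,0],[0,0,0,0,0,0,0],[0,0,0,0,0,0,0]]]}}

```text
clock: 8.8
eef_pos: [0.551, 0.1069, 0.0716]
tool_rot: [-0.04, 0.994, 0.004, 0.1]
ft_force: [0.3, 0.5, -4.7]
grip_width: 0.0186
```

```bash
for a in "-69.2 0.5 10.5"; do python3 ins.py 3 $a 3.5 35.5; done; python3 held.py w13 .0355
python3 - <<'E'
from h import *
p,d=bot.camera("scene"); cv2.imwrite("pics/s2.png",cv2.resize(p[190:350,200:420,::-1],None,fx=3.5,fy=3.5))
E
```

```text
target [550.5 106.4] 68.8
now [551.  106.9  71.6]
shift cm [-0.06 -0.05 -0.28] rot deg [-0.07  0.98  0.01]
F [ 0.3  0.5 -4.7] M [-0.08  0.33 -0.04] g 0.0186 j [ 0.21  0.35 -0.32  0.71 -0.02  0.12]
rib top (x -30..40) 8273 x -33.4..34.8 y -11.0..11.7 h 59.6
body top front (x>=-55) 9860 x -58.4..-25.3 y -27.2..30.8 h 29.7
tongue (x -70..) 321 x -109.8..-58.2 y -7.7..7.7 h 9.8
```

View pics/s2.png

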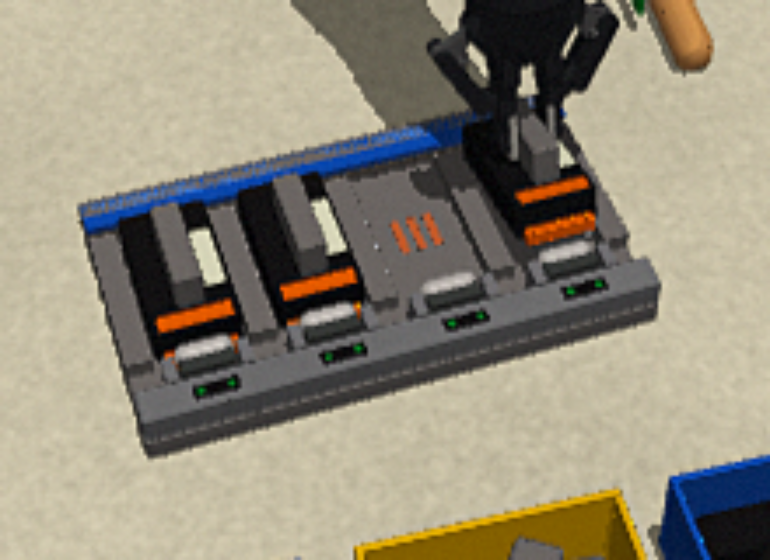

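Call:
{"fn": "move_arm", "kwargs": {"series": [[[-0.05,-0.05,-0.15,0,0.7,0,0],[-0.05,0,-0.15,0,0.5,0,0],[-0.05,0,-0.1,0,0,0,0],[0,0,0,0,0,0,0],[0,0,0,0,0,0,0]]]}}

```text
clock: 9.4
eef_pos: [0.5515, 0.1069, 0.0697]
tool_rot: [-0.04, 0.995, 0.005, 0.093]
ft_force: [2.2, 0.8, -5.4]
grip_width: 0.0187
```

```bash
for a in "-69.2 0.5 10.5"; do python3 ins.py 3 $a 3.5 35.5; done
```

```text
target [550.5 106.4] 68.8
now [551.5 106.9  69.7]
shift cm [-0.1  -0.05 -0.09] rot deg [-0.16  0.12  0.01]
F [ 2.2  0.8 -5.4] M [ 0.05 -0.23 -0.03] g 0.0187 j [ 0.2   0.36 -0.3   0.72 -0.02  0.12]
```

Call:
{"fn": "move_arm", "kwargs": {"series": [[[-0.05,0,-0.1,0,0,0,0],[0,0,0,0,0,0,0.4],[0,0,0,0,0,0,0.5],[0,0,0,0,0,0,0.5],[-0.4,0,2,0,0,0,0.5]]]}}

```text
clock: 9.9
eef_pos: [0.544, 0.1063, 0.087]
tool_rot: [-0.04, 0.995, 0.005, 0.089]
ft_force: [-1.5, 0.3, 0.0]
grip_width: 0.0423
```

Call:
{"fn": "move_arm", "kwargs": {"series": [[[-0.8,0,4,0,0,0,0.5],[0,0,3,0,4,0,0.5],[0,0,1,0,5,0,0.3],[0,0,0,0,2,0,0],[0,0,0,0,0,0,0]]]}}

```text
clock: 10.4
eef_pos: [0.5326, 0.1062, 0.1728]
tool_rot: [-0.04, 0.999, 0.009, -0.01]
ft_force: [0.3, -0.4, -0.7]
grip_width: 0.0008
```

```bash
python3 go.py 580 109 130 4.6 0; python3 pk.py w14 .065 .11
python3 - <<'E'
from h import *
p,d=bot.camera("scene"); cv2.imwrite("pics/s3.png",cv2.resize(p[190:350,200:420,::-1],None,fx=3.5,fy=3.5))
E
```

```text
shift cm [ 4.74  0.28 -4.28] rot deg [-0.95 -1.15  0.04]
F [ 0.3 -0.4 -0.7] M [-0.01  0.03 -0.  ] g 0.0008 j [0.19 0.37 0.03 1.25 0.02 0.11]
[[-0.9967 -0.0793 -0.02    0.5326]
 [-0.0796  0.9967  0.0167  0.1062]
 [ 0.0187  0.0182 -0.9997  0.1728]
 [ 0.      0.      0.      1.    ]]
[ 275  220   53  107 2467] [0.5461 0.105  0.0853] (array([560.4, 101.8]), array([34.7, 91.6]), 85.5)
[  56  230   55   95 3575] [ 0.57   -0.0547  0.077 ] (array([572.9, -57.5]), array([69.7, 21.5]), 4.7)
[333 283  19  25 206] [0.5775 0.1337 0.0657] (array([577.6, 132.9]), array([21. , 12.7]), 14.2)
```

View pics/s3.png

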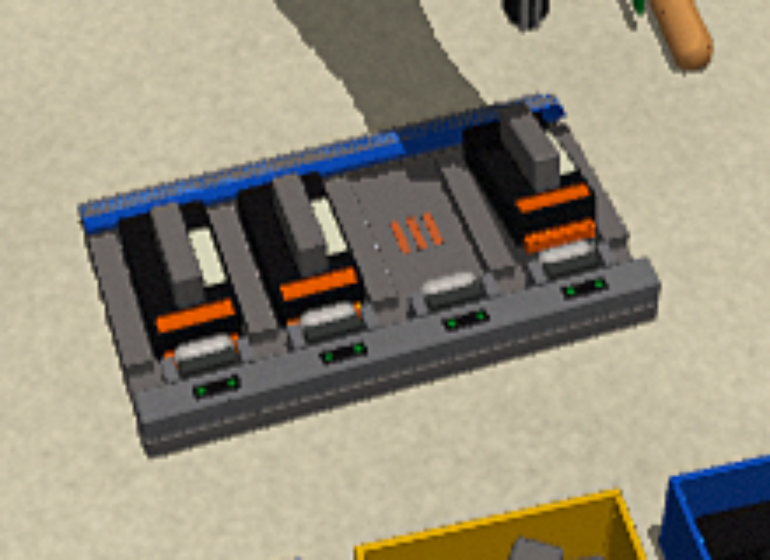

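View pics/w14.png

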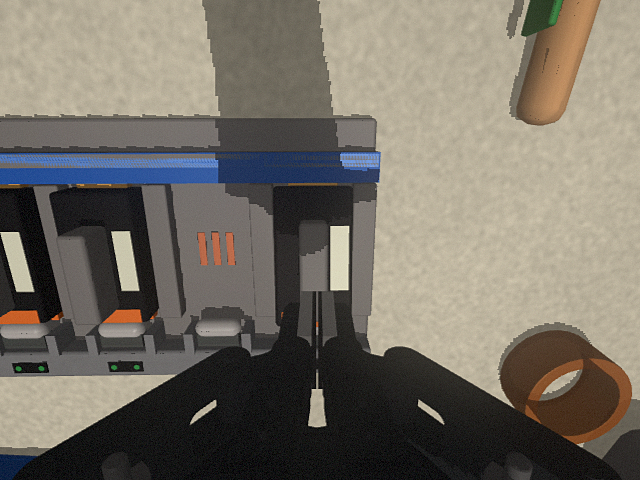

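Call:
{"fn": "move_arm", "kwargs": {"series": [[[2,0.1,0,-0.5,-0.6,0,0],[2.1,0.1,-1,-0.5,-0.5,0,0],[0,0,-2,0,0,0,0],[0,0,-2,0,0,0,0],[0,0,-0.5,0,0,0,0]]]}}

```text
clock: 11.0
eef_pos: [0.57, 0.108, 0.1145]
tool_rot: [-0.04, 0.999, -0.001, -0.0]
ft_force: [-0.3, -0.1, -0.9]
grip_width: 0.0
```

```bash
python3 go.py 573.8 108.2 97 4.6 0
```

```text
shift cm [ 0.38  0.02 -1.75] rot deg [ 0.13 -0.   -0.02]
F [-0.3 -0.1 -0.9] M [-0.08  0.09  0.02] g 0.0 j [ 0.19  0.47  0.03  1.13 -0.    0.11]
```

Call:
{"fn": "move_arm", "kwargs": {"series": [[[0.4,0,-1,0,0,0,0],[0,0,-0.8,0,0,0,0],[0,0,-0.6,0,0,0,0],[0,0,-0.6,0,0,0,0],[0,0,-0.6,0,0,0,0]]]}}

```text
clock: 11.5
eef_pos: [0.576, 0.1084, 0.0799]
tool_rot: [-0.04, 0.999, -0.001, 0.004]
ft_force: [-16.5, -2.1, 47.2]
grip_width: -0.0
```

```bash
python3 go.py 573.8 108.2 80 4.6 0
```

```text
shift cm [-0.22 -0.02  0.01] rot deg [ 0.07  0.42 -0.03]
F [-16.5  -2.1  47.2] M [-0.69  4.03 -0.04] g -0.0 j [ 0.19  0.51 -0.01  1.04 -0.    0.11]
```

The TCP is at z = 79.9 mm, the home height of the rib top, so the pack is on the floor. I back off and inspect.

Call:
{"fn": "move_arm", "kwargs": {"series": [[[0,0,2,0,0,0,0],[0,0,4,0,0,0,0],[-2,-3,4,0,0,0,0.3],[-3,-4,2,0,0,0,0.6],[0,0,0,0,0,0,0.6]]]}}

```text
clock: 12.0
eef_pos: [0.5247, 0.0404, 0.1974]
tool_rot: [-0.042, 0.999, -0.002, 0.001]
ft_force: [0.1, -0.4, -0.3]
grip_width: 0.0432
```

```bash
python3 pk.py w15 .070 .11
python3 - <<'E'
from h import *
p,d=bot.camera("scene"); cv2.imwrite("pics/s4.png",cv2.resize(p[190:350,200:420,::-1],None,fx=3.5,fy=3.5))
p,d=bot.camera("top");W=cloud(p,d,bot.camera_info("top"));z=W[...,2]
mm=(z>.07)&(z<.095);mm[:165]=0;mm[275:]=0;mm[:,:255]=0;mm[:,425:]=0
k,l,s,c=cv2.connectedComponentsWithStats(mm.astype(np.uint8))
for j in range(1,k):
    if s[j,4]>20: print("top rib",s[j],W[l==j].mean(0).round(4),rect(W[l==j]))
E
```

```text
[[-0.9965 -0.0839  0.0019  0.5247]
 [-0.0839  0.9965 -0.0033  0.0404]
 [-0.0017 -0.0035 -1.      0.1974]
 [ 0.      0.      0.      1.    ]]
[  63  234   46   83 2507] [ 0.5772 -0.139   0.0782] (array([ 580., -141.]), array([70.2, 20.9]), 4.5)
[ 171  234   37   83 2239] [ 0.5702 -0.0563  0.0786] (array([573.2, -57.3]), array([70.1, 20. ]), 4.8)
[ 382  234   31   81 1866] [0.551  0.1079 0.0789] (array([556.7, 109.1]), array([66.4, 20.5]), 4.5)
top rib [389 195  12  31 270] [ 0.5776 -0.1435  0.0795] (array([ 579. , -144.2]), array([70.7, 21.1]), 4.0)
top rib [353 198  12  31 268] [ 0.571  -0.0601  0.0795] (array([572.6, -60.2]), array([70.3, 20.4]), 4.8)
```

View pics/s4.png

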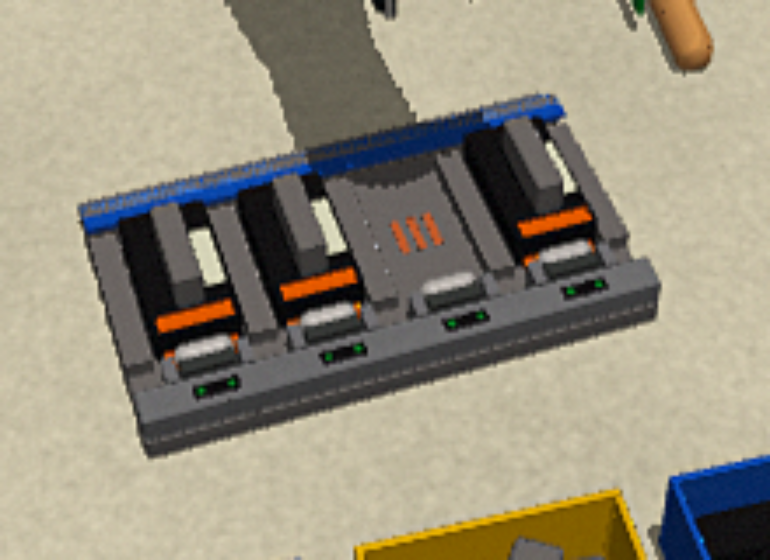

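View pics/w15.png

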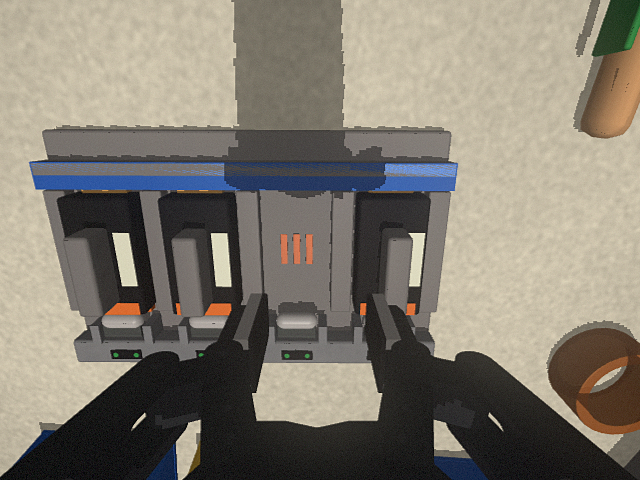

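The bay 3 pack now sits like the docked ones: rib top at the same height as theirs, roller over the ledge. Next is the right-hand spare.

Call:
{"fn": "move_arm", "kwargs": {"series": [[[-0.5,-4,0,0,0,-3,0.6],[-0.6,-4.5,0,0,0,-4,0.6],[-0.6,-4.5,0,0,0,-4,0.6],[-0.6,-4.5,0,0,0,-4,0.6],[-0.6,-4.5,0,0,0,-4,0.6]]]}}

```text
clock: 12.65
eef_pos: [0.4985, -0.1725, 0.1865]
tool_rot: [0.118, 0.993, 0.002, -0.004]
ft_force: [0.7, -0.4, 0.3]
grip_width: 0.0514
```

Call:
{"fn": "move_arm", "kwargs": {"series": [[[-0.6,-4.5,0,0,0,-4,0.6],[-0.6,-4.5,0,0,0,-4,0.6],[-0.6,-4,0,0,0,-3,0.6],[-0.6,-3,0,0,0,-2,0.6],[0,0,0,0,0,0,0.6]]]}}

```text
clock: 13.15
eef_pos: [0.4744, -0.3397, 0.1761]
tool_rot: [0.235, 0.972, 0.004, -0.01]
ft_force: [0.3, 0.1, -0.5]
grip_width: 0.0514
```

```bash
python3 go.py 466 -361.5 100 -27.5 0; python3 pk.py w16 .053 .068;  python3 go.py 466 -361.5 100 -27.5 0
```

```text
shift cm [-0.84 -2.18 -7.61] rot deg [-0.74 -0.94 -0.36]
F [ 0.3  0.1 -0.5] M [ 0.02 -0.02  0.01] g 0.0514 j [-0.62  0.45  0.16  1.3   0.   -0.15]
[[-0.8898  0.4561 -0.0165  0.4744]
 [ 0.456   0.8899  0.0128 -0.3397]
 [ 0.0205  0.0039 -0.9998  0.1761]
 [ 0.      0.      0.      1.    ]]
[ 272  192   29   88 2265] [ 0.4645 -0.3581  0.0594] (array([ 466.1, -359.3]), array([20.2, 69. ]), 63.2)
[ 574  196   43   90 1131] [ 0.5704 -0.1502  0.0608] (array([ 578.1, -150.8]), array([19.6, 71.2]), 79.2)
[ 16 397  60  20 607] [ 0.5065 -0.6186  0.0605] (array([ 505.1, -623.4]), array([43.3,  9.7]), 60.3)
shift cm [-0.86 -2.37 -7.57] rot deg [-0.83 -0.98 -0.48]
F [-0.1 -0.3 -0.9] M [ 0.03 -0.02 -0.01] g 0.0514 j [-0.62  0.45  0.16  1.3   0.   -0.15]
```

View pics/w16.png

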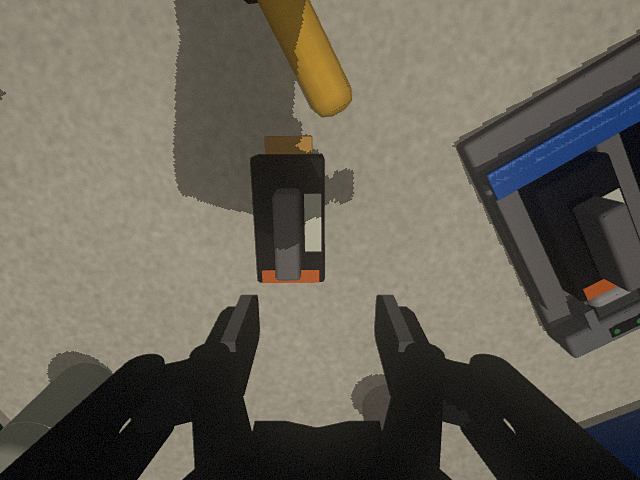

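The wrist view shows the right-hand pack with its rib at columns 272-301, rows 192-280. The yellow scanner handle ends near (330,115), which is clear. The rib target is (465.5, -361.5) mm.

Call:
{"fn": "move_arm", "kwargs": {"series": [[[-0.9,-2.3,-1,-0.8,-1,-0.4,0.6],[0,0,-3,0,0,0,0.6],[0,0,-3,0,0,0,0.6],[0,0,-2,0,0,0,0.6],[0,0,0,0,0,0,0.6]]]}}

```text
clock: 13.7
eef_pos: [0.4692, -0.3535, 0.0778]
tool_rot: [0.231, 0.973, 0.003, -0.002]
ft_force: [-0.9, 1.5, 0.6]
grip_width: 0.0511
```

```bash
python3 go.py 465.5 -361.5 35 -27.2 0
```

```text
shift cm [-0.37 -0.8  -4.28] rot deg [-0.38 -0.14 -0.44]
F [-0.9  1.5  0.6] M [ 0.01  0.04 -0.05] g 0.0511 j [-0.65  0.52  0.01  1.06  0.   -0.18]
```

Call:
{"fn": "move_arm", "kwargs": {"series": [[[-0.4,-0.8,0,-0.4,-0.1,-0.4,0.6],[0,0,0,0,0,0,0.6],[0,0,-1.2,0,0,0,0.6],[0,0,-1.2,0,0,0,0.6],[0,0,0,0,0,0,0.6]]]}}

```text
clock: 14.2
eef_pos: [0.4684, -0.3606, 0.0548]
tool_rot: [0.233, 0.973, -0.001, 0.002]
ft_force: [-0.1, -0.7, -0.3]
grip_width: 0.0512
```

```bash
python3 go.py 465.5 -361.5 35 -27.2 0
```

```text
shift cm [-0.29 -0.09 -1.98] rot deg [ 0.17  0.17 -0.31]
F [-0.1 -0.7 -0.3] M [0.03 0.04 0.02] g 0.0512 j [-0.66  0.54 -0.02  1.   -0.   -0.19]
```

Call:
{"fn": "move_arm", "kwargs": {"series": [[[-0.3,-0.1,-0.6,0.2,0.2,-0.3,0.6],[0,0,-0.7,0,0,0,0.6],[0,0,-0.5,0,0,0,0.6],[0,0,0,0,0,0,0.6],[0,0,0,0,0,0,0.6]]]}}

```text
clock: 14.7
eef_pos: [0.465, -0.3621, 0.0352]
tool_rot: [0.236, 0.972, 0.0, -0.0]
ft_force: [-0.8, 0.8, 0.5]
grip_width: 0.0514
```

```bash
python3 go.py 465.5 -361.5 35 -27.2 0
```

```text
shift cm [ 0.05  0.06 -0.02] rot deg [-0.05 -0.04  0.06]
F [-0.8  0.8  0.5] M [-0.01 -0.05 -0.02] g 0.0514 j [-0.66  0.56 -0.04  0.96  0.   -0.19]
```

Call:
{"fn": "move_arm", "kwargs": {"series": [[[0,0,0,0,0,0,0.3],[0,0,0,0,0,0,0],[0,0,0,0,0,0,0],[0,0,0,0,0,0,0],[0,0,0,0,0,0,0]]]}}

```text
clock: 15.2
eef_pos: [0.4655, -0.3619, 0.0357]
tool_rot: [0.236, 0.972, 0.0, 0.0]
ft_force: [0.1, 0.7, -0.9]
grip_width: 0.0189
```

```bash
python3 go.py 465.5 -361.5 35 -27.2 0; python3 held.py w17
```

```text
shift cm [-0.    0.04 -0.07] rot deg [-0.03  0.01  0.05]
F [ 0.1  0.7 -0.9] M [-0.02 -0.02 -0.09] g 0.0189 j [-0.66  0.56 -0.04  0.96  0.   -0.19]
rib top (x -30..40) 8286 x -34.9..33.4 y -11.0..11.6 h 59.7
body top front (x>=-55) 15525 x -119.7..-25.4 y -26.9..44.0 h 29.8
tongue (x -70..) 1203 x -74.6..-59.8 y -7.7..7.9 h 9.9
```

View pics/w17.png

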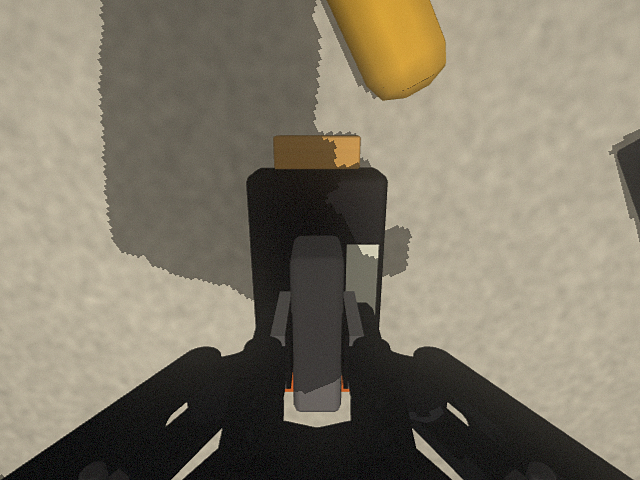

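Call:
{"fn": "move_arm", "kwargs": {"series": [[[0,0,3,0,0,0,0],[0,0,4,0,0,0,0],[0,0,4,0,0,0,0],[0.5,2,4,0,0,3,0],[1.2,4,1,0,0,4,0]]]}}

```text
clock: 15.75
eef_pos: [0.475, -0.3012, 0.1922]
tool_rot: [0.178, 0.984, 0.002, -0.009]
ft_force: [1.1, -0.0, -4.0]
grip_width: 0.0193
```

Call:
{"fn": "move_arm", "kwargs": {"series": [[[1.2,4.5,0,0,0,4,0],[1.2,4.5,0,0,0,4,0],[1.2,4.5,0,0,0,4,0],[1.2,4.5,0,0,0,4,0],[1.2,4.5,0,0,0,4,0]]]}}

```text
clock: 16.25
eef_pos: [0.5346, -0.0712, 0.1923]
tool_rot: [0.001, 1.0, -0.001, -0.009]
ft_force: [1.0, -1.5, -4.6]
grip_width: 0.0188
```

```bash
python3 ins.py 2 -50 60 17 4.2 35.7;python3 held.py w18 .0357
```

```text
target [571.1  23.7] 135.8
now [534.6 -71.2 192.3]
shift cm [ 3.65  9.5  -5.65] rot deg [  0.81 -18.     4.64]
F [ 1.  -1.5 -4.6] M [-0.03 -0.18 -0.01] g 0.0188 j [-0.13  0.35  0.05  1.29 -0.   -0.13]
rib top (x -30..40) 8260 x -33.9..34.0 y -11.0..11.7 h 59.7
body top front (x>=-55) 9944 x -58.9..-25.3 y -27.1..30.8 h 29.7
tongue (x -70..) 1208 x -73.7..-58.8 y -7.9..7.6 h 9.8
```

Call:
{"fn": "move_arm", "kwargs": {"series": [[[0.9,2.5,0,0.2,-4,1.1,0],[0.9,2.3,0,0.2,-4,1.1,0],[0.9,2.3,0,0.2,-4.5,1.1,0],[0.9,2,-1,0.2,-4.5,1,0],[0,0,-1,0,0,0,0]]]}}

```text
clock: 16.8
eef_pos: [0.5701, 0.0349, 0.1668]
tool_rot: [-0.048, 0.989, 0.009, 0.14]
ft_force: [-0.3, -0.2, -4.6]
grip_width: 0.0188
```

```bash
python3 ins.py 2 -50 40 17 3.9 35.7
```

```text
target [570.8  23.7] 115.7
now [570.1  34.9 166.8]
shift cm [ 0.07 -1.12 -5.11] rot deg [-0.18 -0.92 -0.94]
F [-0.3 -0.2 -4.6] M [-0.08  0.67 -0.05] g 0.0188 j [ 0.05  0.21 -0.25  0.83  0.02 -0.04]
```

Call:
{"fn": "move_arm", "kwargs": {"series": [[[0,-1.1,-0.5,-0.2,-0.9,-0.9,0],[0,0,-1.5,0,0,0,0],[0,0,-1.5,0,0,0,0],[0,0,-1,0,0,0,0],[0,0,0,0,0,0,0]]]}}

```text
clock: 17.3
eef_pos: [0.5626, 0.0203, 0.113]
tool_rot: [-0.039, 0.99, 0.004, 0.138]
ft_force: [-0.6, -0.1, -4.4]
grip_width: 0.0191
```

```bash
python3 ins.py 2 -50 20 17 3.9 35.7
```

```text
target [570.8  23.7] 95.7
now [562.6  20.3 113. ]
shift cm [ 0.82  0.34 -1.72] rot deg [ 0.27 -1.13  0.16]
F [-0.6 -0.1 -4.4] M [-0.05  0.56 -0.03] g 0.0191 j [ 0.03  0.26 -0.35  0.69  0.01 -0.05]
```

Call:
{"fn": "move_arm", "kwargs": {"series": [[[0.8,0.35,0,0.3,-1.1,0.2,0],[0,0,0,0,0,0,0],[0,0,-0.4,0,0,0,0],[0,0,-0.4,0,0,0,0],[0,0,0,0,0,0,0]]]}}

```text
clock: 17.8
eef_pos: [0.5729, 0.0233, 0.106]
tool_rot: [-0.04, 0.988, 0.006, 0.149]
ft_force: [0.0, 0.5, -4.4]
grip_width: 0.0189
```

```bash
python3 ins.py 2 -50 10 17 3.9 35.7; python3 rel.py w19 2
```

```text
target [570.8  23.7] 85.7
now [572.9  23.3 106. ]
shift cm [-0.21  0.05 -2.03] rot deg [-0.03  0.17  0.01]
F [ 0.   0.5 -4.4] M [-0.08  0.63 -0.  ] g 0.0189 j [ 0.03  0.27 -0.36  0.64  0.01 -0.04]
lip rear X at bay centre -56.7 slope -0.36 n40
tongue top: X min -50.3 z at min 58.8 ; Ymid -0.4 n2677
tongue Y range [-18.28325077  20.63981429]
divider -0.042 [-51.78722108 -31.13049366] 3491
divider 0.042 [35.75225004 56.39718958] 3852
```

View pics/w19.png

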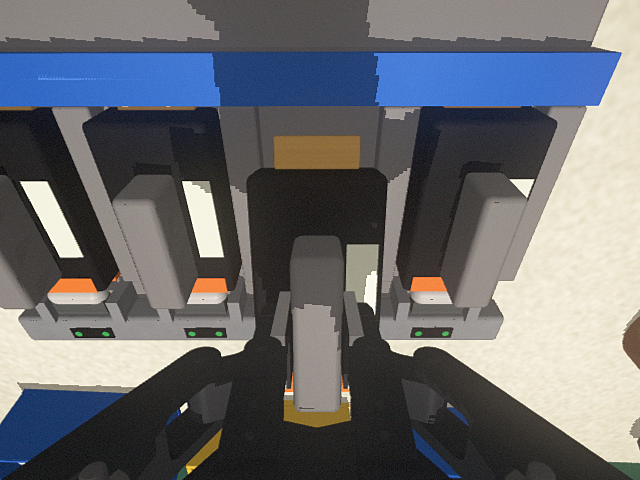

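Call:
{"fn": "move_arm", "kwargs": {"series": [[[-0.15,0.05,-0.8,0,0.1,0,0],[0,0,-0.8,0,0,0,0],[0,0,-0.5,0,0,0,0],[0,0,0,0,0,0,0],[0,0,0,0,0,0,0]]]}}

```text
clock: 18.35
eef_pos: [0.5711, 0.024, 0.0833]
tool_rot: [-0.04, 0.988, 0.006, 0.148]
ft_force: [-0.5, -0.7, -4.2]
grip_width: 0.0187
```

```bash
python3 ins.py 2 -50 2 17 3.9 35.7; python3 rel.py w20 2
```

```text
target [570.8  23.7] 77.7
now [571.1  24.   83.3]
shift cm [-0.03 -0.03 -0.56] rot deg [-0.03  0.07 -0.  ]
F [-0.5 -0.7 -4.2] M [-0.08  0.55  0.  ] g 0.0187 j [ 0.03  0.3  -0.39  0.59  0.01 -0.04]
lip rear X at bay centre -57.3 slope 0.01 n40
tongue top: X min -52.2 z at min 36.2 ; Ymid 0.1 n2686
tongue Y range [-17.41397901  21.49032902]
divider -0.042 [-51.77747756 -35.47958798] 4382
divider 0.042 [37.0103419  56.40530876] 4900
```

Call:
{"fn": "move_arm", "kwargs": {"series": [[[0,-0.05,-0.3,0,0,0,0],[0,0,-0.3,0,0,0,0],[0,0,-0.1,0,0,0,0],[0,0,0,0,0,0,0],[-0.3,-0.02,0,0,0,0,0]]]}}

```text
clock: 18.9
eef_pos: [0.5691, 0.0232, 0.0766]
tool_rot: [-0.04, 0.988, 0.006, 0.149]
ft_force: [-1.3, -0.2, -4.3]
grip_width: 0.019
```

```bash
python3 ins.py 2 -68 0.7 17 3.9 35.7
```

```text
target [552.9  22.3] 76.4
now [569.1  23.2  76.6]
shift cm [-1.63 -0.09 -0.01] rot deg [-0.03  0.18  0.  ]
F [-1.3 -0.2 -4.3] M [-0.02  0.6   0.01] g 0.019 j [ 0.03  0.3  -0.4   0.56  0.01 -0.04]
```

Call:
{"fn": "move_arm", "kwargs": {"series": [[[-0.4,-0.03,0,0,0.1,0,0],[-0.4,-0.02,0,0,0,0,0],[-0.4,-0.03,0,0,0,0,0],[-0.3,-0.02,0,0,0,0,0],[0,0,0,0,0,0,0]]]}}

```text
clock: 19.4
eef_pos: [0.5538, 0.0222, 0.0778]
tool_rot: [-0.04, 0.988, 0.006, 0.15]
ft_force: [0.3, -0.1, -5.4]
grip_width: 0.0185
```

```bash
python3 ins.py 2 -68 0.7 17 3.9 35.7; python3 held.py w21 .0357
```

```text
target [552.9  22.3] 76.4
now [553.8  22.2  77.8]
shift cm [-0.1   0.01 -0.14] rot deg [-0.04  0.28  0.  ]
F [ 0.3 -0.1 -5.4] M [-0.    0.35  0.01] g 0.0185 j [ 0.03  0.27 -0.44  0.55  0.01 -0.05]
rib top (x -30..40) 8290 x -33.9..34.2 y -11.0..11.6 h 59.6
body top front (x>=-55) 9951 x -58.9..-25.3 y -27.2..30.8 h 29.6
tongue (x -70..) 1665 x -113.3..-58.7 y -7.8..7.8 h 8.2
```

View pics/w21.png

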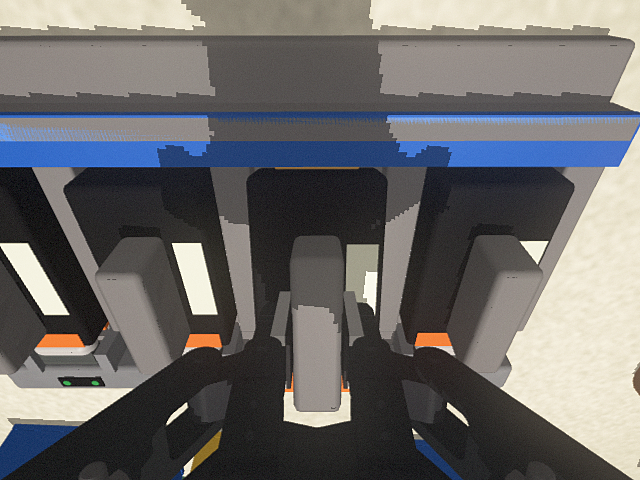

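The tongue is under the lip: only a thin brass slit shows at row 167, columns 275-360. Next I lower the heel.

Call:
{"fn": "move_arm", "kwargs": {"series": [[[0,0,-0.2,-0.2,2,0,0],[0.1,0,-0.2,-0.2,2,0,0],[0.1,0,-0.2,-0.2,2,0,0],[0,0,-0.1,0,0.5,0,0],[0,0,0,0,0,0,0]]]}}

```text
clock: 19.95
eef_pos: [0.5587, 0.0226, 0.0714]
tool_rot: [-0.04, 0.995, 0.004, 0.095]
ft_force: [-0.4, 0.0, -4.0]
grip_width: 0.0187
```

```bash
python3 ins.py 2 -69.2 0.3 10.3 3.9 35.7
```

```text
target [557.7  22.7] 68.6
now [558.7  22.6  71.4]
shift cm [-0.1   0.01 -0.28] rot deg [-0.02  0.56 -0.01]
F [-0.4  0.  -4. ] M [-0.01  0.34  0.03] g 0.0187 j [ 0.04  0.35 -0.31  0.72  0.01 -0.04]
```

Call:
{"fn": "move_arm", "kwargs": {"series": [[[-0.1,0,-0.15,0,0.4,0,0],[-0.05,0,-0.15,0,0.2,0,0],[-0.05,0,-0.1,0,0,0,0],[0,0,0,0,0,0,0],[0,0,0,0,0,0,0]]]}}

```text
clock: 20.45
eef_pos: [0.5587, 0.0226, 0.0692]
tool_rot: [-0.04, 0.995, 0.004, 0.093]
ft_force: [1.8, 0.2, -5.1]
grip_width: 0.0189
```

```bash
python3 ins.py 2 -69.2 0.3 10.3 3.9 35.7
```

```text
target [557.7  22.7] 68.6
now [558.7  22.6  69.2]
shift cm [-0.09  0.01 -0.06] rot deg [-0.04  0.35 -0.  ]
F [ 1.8  0.2 -5.1] M [-0.01 -0.16  0.02] g 0.0189 j [ 0.04  0.36 -0.31  0.72  0.01 -0.04]
```

Call:
{"fn": "move_arm", "kwargs": {"series": [[[-0.05,0,-0.1,0,0,0,0],[0,0,0,0,0,0,0.4],[0,0,0,0,0,0,0.45],[0,0,0,0,0,0,0.45],[-0.4,0,2,0,0,0,0.45]]]}}

```text
clock: 20.95
eef_pos: [0.5523, 0.0225, 0.0874]
tool_rot: [-0.04, 0.995, 0.004, 0.091]
ft_force: [-0.3, -0.2, -0.4]
grip_width: 0.0384
```

Call:
{"fn": "move_arm", "kwargs": {"series": [[[-0.8,0,4,0,0,0,0.45],[0,0,3,0,4,0,0.45],[0,0,1,0,4.5,0,0.3],[0,0,0,0,1,0,0],[0,0,0,0,0,0,0]]]}}

```text
clock: 21.45
eef_pos: [0.5416, 0.0224, 0.1735]
tool_rot: [-0.04, 0.999, 0.007, 0.006]
ft_force: [0.7, -1.3, -0.4]
grip_width: 0.0005
```

```bash
python3 go.py 580.5 24.5 115 4.6 0
python3 - <<'E'
from h import *
p,d=bot.camera("scene"); cv2.imwrite("pics/s5.png",cv2.resize(p[190:350,200:420,::-1],None,fx=3.5,fy=3.5))
E
```

```text
shift cm [ 3.89  0.21 -5.85] rot deg [-0.85  0.65  0.06]
F [ 0.7 -1.3 -0.4] M [-0.02  0.02 -0.06] g 0.0005 j [ 0.03  0.35 -0.    1.21  0.01 -0.05]
```

View pics/s5.png

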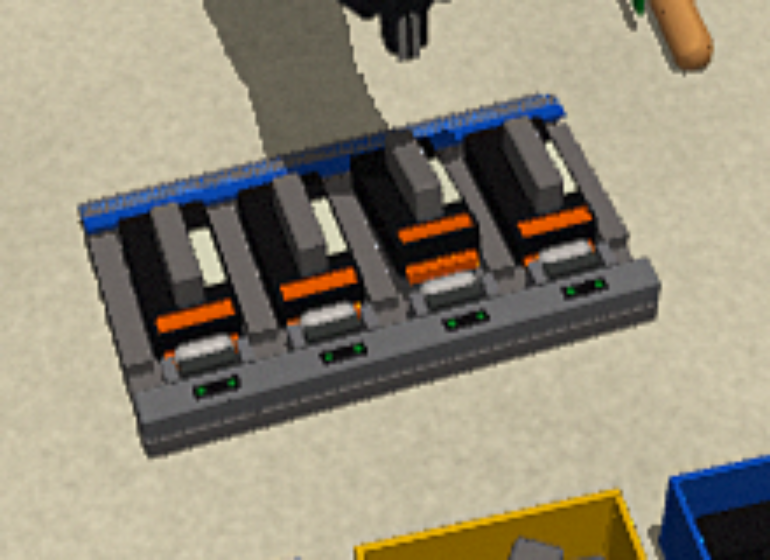

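The pack in bay 2 rests on its roller. I press it down more gently this time.

Call:
{"fn": "move_arm", "kwargs": {"series": [[[1.9,0.1,0,-0.4,0.3,0,0],[2,0.1,-1,-0.4,0.3,0,0],[0,0,-2,0,0,0,0],[0,0,-2,0,0,0,0],[0,0,-0.5,0,0,0,0]]]}}

```text
clock: 22.0
eef_pos: [0.5795, 0.0244, 0.1161]
tool_rot: [-0.04, 0.999, 0.0, 0.001]
ft_force: [-0.2, 0.0, 0.5]
grip_width: -0.0002
```

```bash
python3 go.py 580.5 24.5 80 4.6 0
```

```text
shift cm [ 0.1   0.01 -3.61] rot deg [-0.01  0.11  0.06]
F [-0.2  0.   0.5] M [-0.02  0.02 -0.01] g -0.0002 j [ 0.04  0.47  0.02  1.13  0.   -0.04]
```

Call:
{"fn": "move_arm", "kwargs": {"series": [[[0,0,-1,0,0,0,0],[0,0,-0.8,0,0,0,0],[0,0,-0.6,0,0,0,0],[0,0,-0.6,0,0,0,0],[0,0,-0.5,0,0,0,0]]]}}

```text
clock: 22.5
eef_pos: [0.5815, 0.0245, 0.0821]
tool_rot: [-0.04, 0.999, 0.0, 0.005]
ft_force: [0.3, 0.2, -0.4]
grip_width: -0.0002
```

```bash
python3 go.py 580.5 24.5 80 4.6 0
```

```text
shift cm [-0.1   0.   -0.21] rot deg [-0.03  0.56  0.06]
F [ 0.3  0.2 -0.4] M [-0.01  0.1  -0.04] g -0.0002 j [ 0.04  0.5  -0.03  1.04  0.   -0.04]
```

Call:
{"fn": "move_arm", "kwargs": {"series": [[[0,0,-0.2,0,0,0,0],[0,0,-0.2,0,0,0,0],[0,0,-0.2,0,0,0,0],[0,0,-0.2,0,0,0,0],[0,0,-0.2,0,0,0,0]]]}}

```text
clock: 23.0
eef_pos: [0.5811, 0.0245, 0.0801]
tool_rot: [-0.04, 0.999, 0.0, 0.007]
ft_force: [-4.0, -0.2, 9.9]
grip_width: -0.0001
```

```bash
python3 go.py 580.5 24.5 80 4.6 0
```

```text
shift cm [-0.06  0.   -0.01] rot deg [-0.05  0.78  0.07]
F [-4.  -0.2  9.9] M [-0.02  0.94 -0.01] g -0.0001 j [ 0.04  0.49 -0.03  1.03  0.   -0.04]
```

It is home at z = 80.1 mm. I retreat clear of the top view and do the final checks.

Call:
{"fn": "move_arm", "kwargs": {"series": [[[0,0,2,0,0,0,0],[0,0,4,0,0,0,0],[-2,2,4,0,0,0,0],[-4,2,2,0,0,0,0],[-4,2,1,0,0,0,0]]]}}

```text
clock: 23.5
eef_pos: [0.4797, 0.0836, 0.2113]
tool_rot: [-0.036, 0.999, 0.0, 0.005]
ft_force: [0.2, 1.0, 1.2]
grip_width: -0.0003
```

Call:
{"fn": "move_arm", "kwargs": {"series": [[[-4,2,0,0,0,0,0],[-4,3,0,0,0,0,0],[-3,4,0,0,0,0,0],[0,4,0,0,0,0,0],[0,0,0,0,0,0,0]]]}}

```text
clock: 24.0
eef_pos: [0.3625, 0.2167, 0.2152]
tool_rot: [-0.037, 0.999, 0.002, 0.009]
ft_force: [0.9, 0.4, -0.3]
grip_width: -0.0001
```

Run:
```python
from h import *
print(tcp()[:3,3])
p,d=bot.camera("scene"); cv2.imwrite("pics/s6.png",cv2.resize(p[190:350,200:420,::-1],None,fx=3.5,fy=3.5))
p,d=bot.camera("top");cv2.imwrite("pics/top1.png",p[:,:,::-1]);W=cloud(p,d,bot.camera_info("top"));z=W[...,2]
a=np.radians(4.6)
mm=(z>.07)&(z<.095);mm[:165]=0;mm[275:]=0;mm[:,:255]=0;mm[:,425:]=0
k,l,s,c=cv2.connectedComponentsWithStats(mm.astype(np.uint8))
for j in range(1,k):
    if s[j,4]>20:
        q=W[l==j]; cc,_,_=rect(q); dlt=cc-np.array([560.6,22.9])-5*np.array([np.cos(a),np.sin(a)])
        zz=q[:,2];xs=q[:,0]; f=np.polyfit(xs,zz,1)
        print("rib bay-frame x %.1f y %.1f"%(dlt@[np.cos(a),np.sin(a)],dlt@[-np.sin(a),np.cos(a)]),rect(q),"z %.1f tilt %.2f deg"%(np.median(zz)*1e3,np.degrees(f[0])))
```

```text
[0.36252199 0.21673446 0.21517332]
rib bay-frame x -0.2 y -167.6 (array([ 578.8, -143.8]), array([70.9, 20.8]), 4.0) z 79.6 tilt 1.23 deg
rib bay-frame x -0.1 y -84.0 (array([572.2, -60.4]), array([69.9, 20.2]), 4.4) z 79.7 tilt 0.99 deg
rib bay-frame x -1.6 y -0.7 (array([564. ,  22.5]), array([69. , 19.9]), 4.6) z 79.8 tilt -0.07 deg
rib bay-frame x -1.5 y 83.8 (array([557.4, 106.7]), array([69., 20.]), 4.3) z 79.7 tilt 1.15 deg
```

View pics/s6.png

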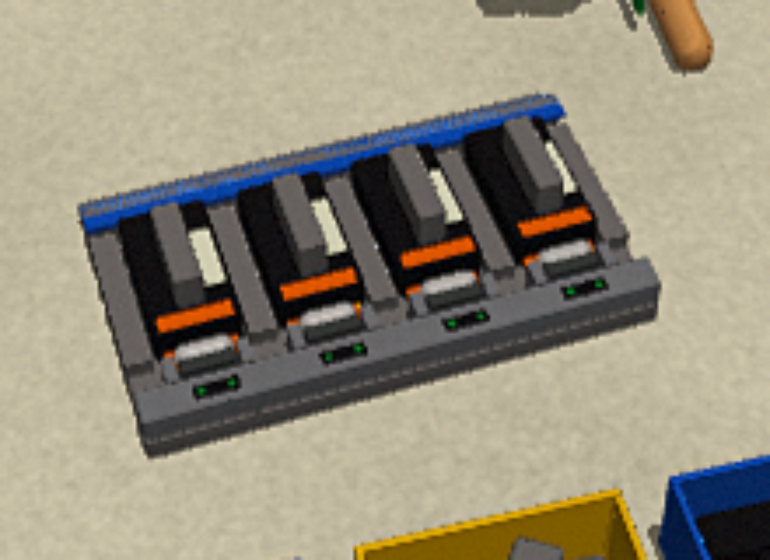

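View pics/top1.png

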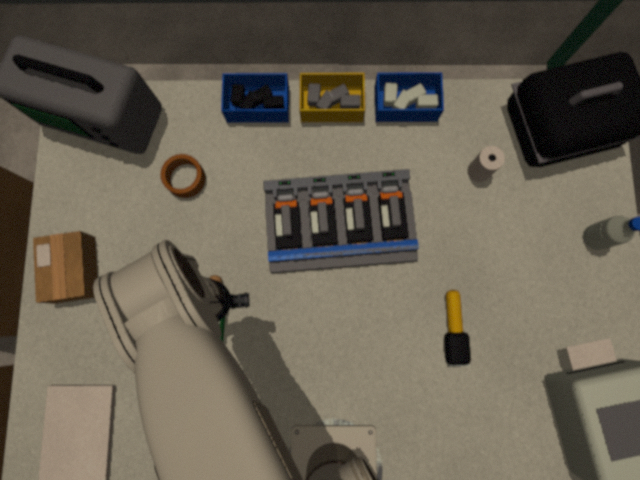

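All four ribs are level with each other (79.6 to 79.8 mm) and the bystanders look unmoved. I hand the job in.

```bash
python3 -c "
from workcell import bot
print(bot.get_obs()['ft_force'], bot.get_obs()['clock']); print(bot.job_done())"
```

```text
[0.21617322 0.35916523 0.40921403] 24.1
the job is handed in; nothing more can be done
None
```

Both spare packs are docked and the job is handed in at 24.1 s of the 72 s allowed. The left-hand spare is in bay 3 and the right-hand one in bay 2. Each went in toe down at about 17 degrees, with the tongue under the lip to the wall. I rested the heel on the roller, let go, and pressed it down with the shut fingers.

**Final checks:**
- **Height:** in the top view all four rib tops lie at 79.6 to 79.8 mm (home is 80 mm), and the scene view shows each roller over its ledge.
- **Position:** the new packs sit about 1.5 mm nearer the front wall than the docked ones. In y they are within 1 mm of the bay centres I derived from the docked packs.
- **Docked packs and bystanders:** the docked packs' ribs measured within about 0.5 mm of where they started. The paper roll, tape roll and scanner look unmoved. The arm covered most of the tape gun in the last top view, so I could not check it fully.

**Disagreements and limits:**
- **Wrist camera:** it read about 3 mm off sideways compared with the top camera. I used the top camera for the bay centres, and forces and finger heights showed when the packs were seated.
- **First press:** the push in bay 3 peaked at about 47 N at the wrist, more than needed but under the 120 N limit.
- **Tilt:** the depth fit gave up to 1.2 degrees even for the docked packs that were never touched, so I take that as measurement noise.

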